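# Open the stall's display case and stand up the fallen bottles in it

### The job

Set out the watch stall's display: flip the case's toggle latch fully open, then lift the clear cover until it stands up, lay the green carton from the case flat on the middle of the blue mat, and stand every fallen bottle upright, cap up, on the floor of the case. Leave the cover and latch open at the end, do not force the cover while it is latched, and do not disturb the bowl, the jar or the tins.

Things in the scene. Friction and masses are not known exactly. Their poses are not given: they have to be found in the camera images.
- case: Fixed display case: black tray 130 x 310 x 24 mm (x, y, z), walls and floor 5 mm, under a clear cover. Origin: centre of its underside on the table; x runs from the latch side (robot's right) to the hinge side (left), y along the length, z up. Inside 120 x 300 mm; the floor is 5 mm above the origin. Latch bracket at (-71, 70) mm, just outside the wall, 65 mm high (open lever: 75).
- cover (a joint): Hinge angle of the clear cover (rad): 0 shut, 1.57 standing upright, stop at 1.75. It is 130 x 310 mm, its top 56 mm above the table when shut, skirts 26 mm deep, 250 g; hinged along the case's y axis. The hinge is stiff: the cover stays at whatever angle it is left. The shut latch holds it down.
- cover_hinge (a point): Point on the cover's hinge axis, middle of the rear rim: in the case frame (65, 0, 24) mm. The axis runs along the case's y.
- cover_handle (a point): Grip point of the orange block on the cover, 16 x 22 x 36 mm (x, y, z): the block stands 36 mm proud of the cover's top face, and this point is on its centre line 24 mm above that face and 12 mm below the block's top. Cover shut, it lies at (-47, -60, 80) mm in the case frame; it swings with the cover about the hinge.
- latch (a joint): Angle of the over-centre toggle latch lever (rad): 0 shut, 2.5 fully open. A spring with its dead centre at 1.25 pulls it to the nearer end: moved round along its arc it needs about 4 N at the tip to flip and snaps over by itself past dead centre. Shut, the lever slopes 0.6 rad above the horizontal towards the case's +x, over the cover; it swings up and over to the front and when open points to the case's -x, about level.
- latch_pivot (a point): The lever's pivot, in the case frame (-70, 70, 60) mm; the pivot axis is parallel to the case's y.
- latch_tip (a point): Centre of the red grip bar at the lever's tip, 60 mm from the pivot: a round bar 15 mm in diameter and 26 mm long, lying along the case's y. The point turns with the lever. Shut, it is 94 mm above the table, 38 mm above the cover's top face. The steel lever from pivot to bar is 18 mm wide and 5 mm thick.
- mat: Flat blue mat fixed to the table, 140 x 140 x 3 mm (x, y, z); origin at the centre of its underside.
- carton_mid (a point): Centre of the green carton, 100 x 44 x 38 mm (x, y, z), 120 g, which starts lying in the case under the cover. z up.
- bowl: Bystander: steel bowl, 90 mm wide, 35 mm high; origin under its centre.
- jar: Bystander: small black jar, 40 mm wide, 55 mm high; origin under its centre.
- tins: Bystander: stack of flat metal tins, 80 x 110 x 54 mm; origin under its centre.
- bottle1_mid (a point): Middle of a square bottle (amber, white cap): half-way along its 100 mm height, on its axis. Body 40 x 40 mm and 70 mm long, then a round cap 30 mm in diameter and 30 mm long; 160 g or so, heavier towards the base. z points from base to cap: it lies at the start with its cap pointing roughly away from the robot. May be absent.
- bottle2_mid (a point): Middle of a square bottle (green, black cap): half-way along its 100 mm height, on its axis. Body 40 x 40 mm and 70 mm long, then a round cap 30 mm in diameter and 30 mm long; 160 g or so, heavier towards the base. z points from base to cap: it lies at the start with its cap pointing roughly away from the robot. May be absent.
- bottle3_mid (a point): Middle of a square bottle (red, white cap): half-way along its 100 mm height, on its axis. Body 40 x 40 mm and 70 mm long, then a round cap 30 mm in diameter and 30 mm long; 160 g or so, heavier towards the base. z points from base to cap: it lies at the start with its cap pointing roughly away from the robot. May be absent.
- bottle4_mid (a point): Middle of a square bottle (blue, black cap): half-way along its 100 mm height, on its axis. Body 40 x 40 mm and 70 mm long, then a round cap 30 mm in diameter and 30 mm long; 160 g or so, heavier towards the base. z points from base to cap: it lies at the start with its cap pointing roughly away from the robot. May be absent.

How it is judged:
By the outcome, as a careful person would: the job done as asked, in the order asked, and still so for the second after the job is handed in, with the robot touching nothing.
Of bottle1, bottle2, bottle3, bottle4 only 3 to 4 are there at a start; the rules pass over those that are not, and their reading is None.
At some moment in a run one of carton may be knocked a few centimetres aside while the robot is not near it.
It also fails if it takes over 210 s, if anything falls off the work surface, if the arm or the gripper's body presses on something with over 40 N, if the wrist force passes 120 N, or if a joint passes its speed limit or range.

### The arm

A 6-joint arm with a two-finger parallel gripper is mounted at the origin on the work surface. World frame = base frame: x ahead of the robot, y to its left, z up, the work surface at z = 0. Lengths are in m, angles in rad, forces in N, time in s.
With the tool pointing down it reaches from about 0.3 to 0.875 m from the base axis. Payload 4.2 kg.
Tool frame: the origin (TCP) lies on the centre line of the jaws, within the pads' length; the fingertips stand 14 mm ahead of it and the grasp point (between the pads) lies 5 mm behind it; z points along the fingers, y is the line along which they close (so a half turn about z gives the same grasp; the last joint's range is limited). The gripper opens to 85 mm and grips with 20 to 120 N. Pads are 22 mm wide; open, the fingers measure 114 mm over their backs; the gripper's body (76 mm by 85 mm) begins 54 mm behind the grasp point. The pads swing forward as they close: fully open they stand 13 mm farther back than shut.
Start: joints at [-1.145, 0.32, 1.565, -0, 1.257, -0.02], TCP at [0.248, -0.519, 0.224] pointing down, gripper open.
Joint ranges: [-3.11, 3.11], [-0.84, 2.01], [0.21, 2.61], [-1.34, 4.49], [0.05, 2.63], [-2.56, 2.56]. Speed limits (rad/s): [2.57, 2.57, 3.14, 3.14, 3.14, 3.14].

### API

Orientations are given as a rotation vector (axis times angle).
In Python, from station import * gives the robot as it stands. The module is installed in compiled form; this text tells all that it offers.
- The arm moves only by the shell command python3 -m jog 'ROWS' [OPENING] [FORCE]. ROWS is JSON, a list of rows, each a list of 2 entries, a list of its own where there are three numbers: the shift along the tool's x, y, z in mm, then the turn about the tool's z in degrees. In form: [[[dx, dy, dz], twist], ...]. A call has 1 to 20 rows; each row shifts and turns the commanded pose from where the row before left it, along the tool's axes as they then stand; what a row does not reach is not made up. A row lasts 1/12 s, in which the tool goes at most 41.7 mm and 7.16 degrees, less where a joint would pass 70% of its speed; a pose out of reach is approached as far as the arm can. A call is refused whole if a number of a shift passes 41.7 or a number of a turn 7.16, either way. A call with a gripper value outside its range is refused whole. OPENING is the opening, from -1 (shut) to 1 (fully open), so that 0 is half open, set as the call begins (- or left out, the last holds). The fingers move at their own pace and stop on an object; FORCE is the grip in N (left out, the last holds). Time passes only in rows, so rows that do not move let the fingers close. It gives the time, the measured TCP pose, the force, the opening and the grip force at its end, in the units of the state.
- get_obs(): the state, without advancing time (a new reading comes with each control period).
- get_image(name): name is "scene" or "side" or "wrist"; returns the picture (384x512x3 uint8, blue, green, red); there is no depth.
- camera_info(name): a dict with "camera_matrix" (3x3 intrinsics, pixels), "k1" (the pictures are not rectified: a ray, as slopes to the right and down, at radius r is drawn at 1 + k1 r^2 times it, then the intrinsics apply), "xyz" and "orientation" of the camera in the world. Camera axes: x right, y up, looking along -z (the intrinsics and any distortion apply to the point x, -y, -z); pixel columns grow to the right and rows downward; lengths in m; the calibration is good to about 2 mm. A picture is of the moment at which its call begins: read the wrist's pose just before it. camera_info takes no time and is no camera call; for the wrist camera it gives the pose at the moment of the call.
- hand_in(): hands the job in; it is judged then, once.
The state is a dict: "time": time; "qpos": joint angles; "dq": joint speeds; "joint_torque": joint torques, N m; "position": TCP position; "eef_rot": TCP orientation; "force": force on the tool from outside, world axes, zero at the start; "wrist_torque": the same for the moment, N m; "width": finger opening in m; "grip_force": force on a finger pad.
Only numpy, scipy, OpenCV 4.12 (cv2) and the standard library are available. Lean on these libraries where they do the work, as an engineer would, in place of code of your own. Each camera call takes 0.05 s, during which the arm holds its last target. There are 200 camera calls.

## Working session

There is one attempt and no reset: what is moved stays moved. The work goes in short steps, Python scripts to look and compute and a shell command to move; the robot and the scene stay as the last step left them, time stands still between calls to the robot, and variables do not carry over. Pictures are saved under pics/ and viewed, at most 14 in all, crops included, and the job is handed in when it is done.

```bash
mkdir -p pics
cat > h.py <<'E'
from station import *
import numpy as np, cv2
from scipy.spatial.transform import Rotation as R
def pose(n):
    c=camera_info(n); o=np.array(c["orientation"],float)
    Rm=o if o.shape==(3,3) else (R.from_rotvec(o).as_matrix() if o.size==3 else R.from_quat(o).as_matrix())
    return c,np.array(c["xyz"]),Rm
def ray(n,u,v,cp=None):
    c,p,Rm=cp or pose(n); K=np.array(c["camera_matrix"]);k1=c["k1"]
    d=np.array([(u-K[0,2])/K[0,0],(v-K[1,2])/K[1,1]]); s=d.copy()
    for _ in range(20): s=d/(1+k1*(s@s))
    w=Rm@np.array([s[0],-s[1],-1]); return p,w/np.linalg.norm(w)
def onz(n,u,v,z,cp=None):
    p,w=ray(n,u,v,cp); return p+w*(z-p[2])/w[2]
def proj(n,P,cp=None):
    c,p,Rm=cp or pose(n); K=np.array(c["camera_matrix"]); q=Rm.T@(np.array(P)-p)
    s=np.array([q[0],-q[1]])/-q[2]; s=s*(1+c["k1"]*(s@s)); return K[0,0]*s[0]+K[0,2],K[1,1]*s[1]+K[1,2]
E
python3 - <<'E'
from h import *
for n in("scene","side"):
    im=get_image(n); cv2.imwrite(f"pics/{n}0.png",cv2.resize(im,(800,600)))
    print(camera_info(n))
print(get_obs())
E
```

```text
{'camera_matrix': array([[461.17247161,   0.        , 255.3259522 ],
       [  0.        , 461.17247161, 199.90136088],
       [  0.        ,   0.        ,   1.        ]]), 'k1': 0.013098961233216437, 'xyz': array([1.19855028, 0.33615081, 1.14244962]), 'orientation': array([0.31304632, 0.58972969, 2.05876477])}
{'camera_matrix': array([[357.96792422,   0.        , 255.76916581],
       [  0.        , 357.96792422, 179.69017335],
       [  0.        ,   0.        ,   1.        ]]), 'k1': 0.03625359276967054, 'xyz': array([0.25026415, 0.5331921 , 0.81331561]), 'orientation': array([ 0.30836075, -0.91712892, -2.35209553])}
{'time': 0.1, 'qpos': array([-1.14504806e+00,  3.20249932e-01,  1.56558269e+00,  1.18158513e-05,
        1.25742707e+00, -2.00033284e-02]), 'dq': array([-0.00233524, -0.00168227, -0.00216549,  0.00014641,  0.000555  ,
       -0.00135516]), 'joint_torque': array([ 7.67398378e-04, -4.16408265e+01, -2.34705770e+01, -1.28950001e-05,
        4.86368401e-03, -1.50257586e-05]), 'position': array([ 0.24771634, -0.51839661,  0.22294379]), 'eef_rot': array([-3.06229453e+00, -6.94035543e-01,  5.10044123e-04]), 'force': array([0.44620916, 0.55598598, 0.48899565]), 'wrist_torque': array([ 0.02942189,  0.01960548, -0.02448673]), 'grip_force': 0.0, 'width': 0.08514647567660413}
```

View pics/scene0.png

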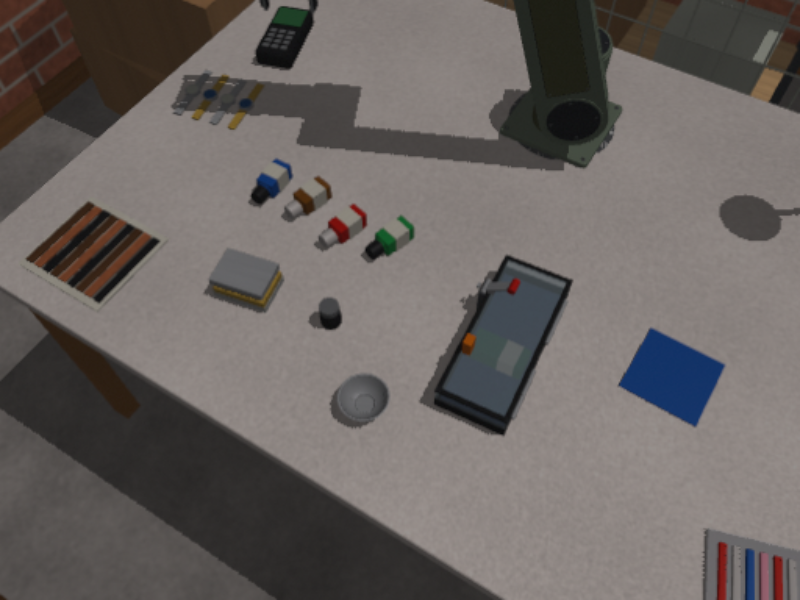

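View pics/side0.png

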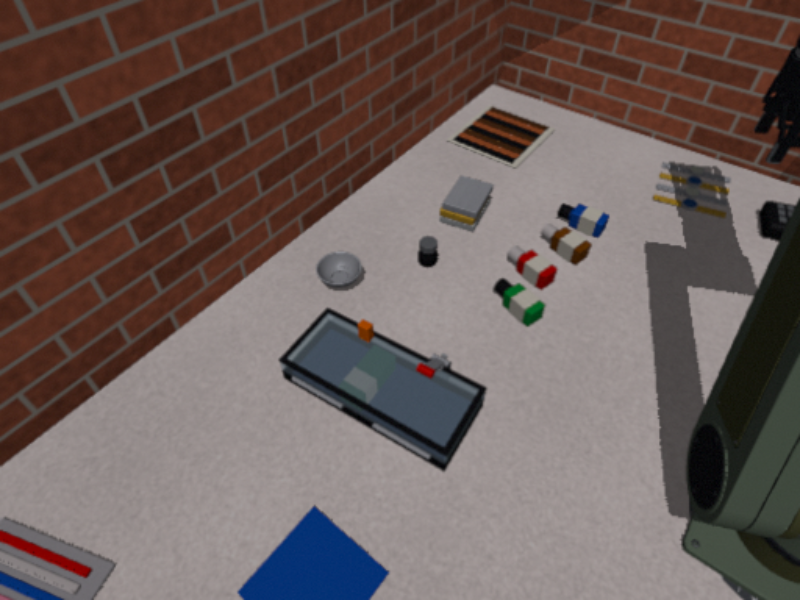

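The scene view (in 800x600 pixels) shows the red latch bar at (514,286), the orange handle at (469,343) and the mat at (672,376). Four bottles lie fallen: blue (272,182), amber (310,198), red (345,227) and green (392,238). The bowl, jar and tins are beyond them, and the side view agrees.

```bash
cat > m.py <<'E'
from h import *
def blobs(im,name,lo,hi,box=None,n=1,amin=15):
    h=cv2.cvtColor(im,cv2.COLOR_BGR2HSV); m=cv2.inRange(h,np.array(lo),np.array(hi))
    if box: k=np.zeros_like(m); x0,y0,x1,y1=box; k[y0:y1,x0:x1]=255; m&=k
    N,l,s,c=cv2.connectedComponentsWithStats(m); o=np.argsort(-s[1:,4])[:n]+1
    return [(c[i],s[i],l==i) for i in o if s[i,4]>=amin]
def tri(a,b):
    (p,u),(q,v)=a,b; A=np.stack([u,-v],1); t=np.linalg.lstsq(A,q-p,rcond=None)[0]
    return (p+u*t[0]+q+v*t[1])/2, np.linalg.norm(p+u*t[0]-q-v*t[1])
E
python3 - <<'E'
from m import *
S=get_image("scene");D=get_image("side")
np.set_printoptions(precision=4,suppress=True)
sb=(150,90,380,290); db=(170,110,400,310)
for nm,lo,hi in [("red",(0,170,80),(4,255,255)),("orange",(8,170,80),(18,255,255))]:
    a=blobs(S,nm,lo,hi,sb,3);b=blobs(D,nm,lo,hi,db,3)
    print(nm,[(x[0],x[1][4]) for x in a],[(x[0],x[1][4]) for x in b])
    for x in a:
      for y in b:
        P,e=tri(ray("scene",*x[0]),ray("side",*y[0]))
        if e<.012: print("  ",P,e)
m=blobs(S,"blue",(100,150,60),(125,255,255),(380,190,480,290))
c,s,mk=m[0]; r=cv2.minAreaRect(np.argwhere(mk)[:,::-1].astype(np.float32)); 
print("mat",onz("scene",*c,.003),[onz("scene",*q,.003)[:2] for q in cv2.boxPoints(r)])
# bottles: body/cap by hand centroid px (800x600) 
f=.64
for n,b,cp in [("blue",(276,178),(261,194)),("amber",(313,195),(293,210)),("red",(349,224),(328,239)),("green",(395,235),(375,250))]:
    B=onz("scene",b[0]*f,b[1]*f,.028);C=onz("scene",cp[0]*f,cp[1]*f,.024); print(n,B[:2],C[:2],np.degrees(np.arctan2(*(C-B)[1::-1])))
for n,q,z in [("bowl",(362,400),.02),("jar",(330,313),.028),("tins",(246,270),.054)]: print(n,onz("scene",q[0]*f,q[1]*f,z))
for q in [(507,257),(571,275),(440,383),(506,410)]: print("cover corner",onz("scene",q[0]*f,q[1]*f,.056))
print(R.from_rotvec(get_obs()["eef_rot"]).as_matrix())
E
```

```text
red [(array([216.0256, 144.5897]), np.int32(78)), (array([229.6571, 135.9429]), np.int32(35)), (array([328.697 , 182.2121]), np.int32(33))] [(array([349.1165, 176.835 ]), np.int32(103)), (array([335.3382, 166.1176]), np.int32(68)), (array([271.8545, 236.6364]), np.int32(55))]
   [ 0.4835 -0.271  -0.0244] 0.0003227796454487701
   [ 0.5213 -0.2371  0.0327] 0.007857049248820436
   [ 0.4681 -0.2235  0.0289] 0.0052617939835042545
   [0.5065 0.129  0.0968] 0.0025493381536666995
orange [(array([300.1154, 217.7692]), np.int32(52))] [(array([233.4149, 211.2447]), np.int32(94)), (array([359.1071, 148.8214]), np.int32(28)), (array([372.3333, 157.5556]), np.int32(27))]
   [0.6361 0.1142 0.0803] 0.005357257192084893
mat [0.4716 0.4321 0.003 ] [array([0.5394, 0.36  ]), array([0.3997, 0.3591]), array([0.4038, 0.503 ]), array([0.5388, 0.4974])]
blue [ 0.4783 -0.4222] [ 0.5261 -0.4251] -3.4093647328436423
amber [ 0.476  -0.3308] [ 0.5262 -0.3447] -15.53017834378222
red [ 0.5   -0.227] [ 0.5496 -0.2434] -18.22743325863984
green [ 0.4761 -0.1354] [ 0.5243 -0.1508] -17.714968617540073
bowl [0.7998 0.0001 0.02  ]
jar [ 0.6886 -0.1421  0.028 ]
tins [ 0.7046 -0.3163  0.054 ]
cover corner [0.43   0.0811 0.056 ]
cover corner [0.4056 0.199  0.056 ]
cover corner [0.7187 0.1049 0.056 ]
cover corner [0.7047 0.221  0.056 ]
[[ 0.9023  0.4312 -0.0004]
 [ 0.4312 -0.9023  0.0009]
 [ 0.     -0.001  -1.    ]]
```

```bash
cat > go.py <<'E'
import sys
from h import *
# usage: go.py x y z yaw_deg(tool x) -> shift in tool axes (current orientation), twist
def to(x,y,z,yaw=None):
    o=get_obs(); M=R.from_rotvec(o["eef_rot"]).as_matrix(); cy=np.degrees(np.arctan2(M[1,0],M[0,0]))
    tw=0 if yaw is None else -((yaw-cy+180)%360-180)
    d=np.array([x,y,z])-o["position"]
    M2=M@R.from_euler("z",tw,degrees=True).as_matrix()
    print("now",o["position"].round(4),"yaw %.1f"%cy,"w %.3f"%o["width"],"twist %.1f"%tw,"shift now",(M.T@d*1000).round(1),"shift after twist",(M2.T@d*1000).round(1), "t %.1f"%o["time"])
if __name__=="__main__": to(*map(float,sys.argv[1:]))
E
python3 -m jog '[[[0,0,0],-6.95],[[0,0,0],-6.95],[[0,0,0],-6.95],[[0,0,0],-6.95],[[0,0,0],-6.95],[[0,0,0],-6.95],[[0,0,0],-6.95],[[0,0,0],-6.95],[[0,0,0],-6.95],[[0,0,0],-6.95]]' 0.06
python3 -m jog '[[[34.6,17.4,1.3],0],[[34.6,17.4,1.3],0],[[34.6,17.4,1.3],0],[[34.6,17.4,1.3],0],[[34.6,17.4,1.3],0],[[34.6,17.4,1.3],0],[[34.6,17.4,1.3],0],[[34.6,17.4,1.3],0],[[34.6,17.4,1.3],0],[[34.6,17.4,1.3],0],[[34.6,17.4,1.3],0],[[34.6,17.4,1.3],0],[[34.6,17.4,1.3],0],[[34.6,17.4,1.3],0],[[34.6,17.4,1.3],0],[[34.6,17.4,1.3],0],[[34.6,17.4,1.3],0],[[34.6,17.4,1.3],0],[[0,0,0],0],[[0,0,0],0]]'
python3 go.py .5065 .129 .089 95
python3 - <<'E'
from h import *
cv2.imwrite("pics/w1.png",get_image("wrist"))
c=pose("wrist"); print(c[0]); print(proj("wrist",[.5065,.129,.094],c))
E
```

```text
time: 1.03
position: [0.2479, -0.5187, 0.2235]
eef_rot: [-2.114, -2.323, -0.0]
force: [-0.2, -0.1, 0.8]
width: 0.0451
grip_force: 0.0
time: 2.7
position: [0.5053, 0.1306, 0.1996]
eef_rot: [-2.117, -2.32, 0.002]
force: [-0.2, -0.4, -0.9]
width: 0.0452
grip_force: 0.0
now [0.5053 0.1306 0.1996] yaw 95.2 w 0.045 twist 0.2 shift now [ -1.7   1.2 110.6] shift after twist [ -1.7   1.2 110.6] t 2.7
{'camera_matrix': array([[307.98093803,   0.        , 249.49186056],
       [  0.        , 307.98093803, 199.12408416],
       [  0.        ,   0.        ,   1.        ]]), 'k1': -0.03652556996114803, 'xyz': array([0.49785048, 0.21279192, 0.35025008]), 'orientation': array([-0.3342214 , -0.01492084,  0.0889767 ])}
(np.float64(250.7765647319112), np.float64(193.92931675807455))
```

View pics/w1.png

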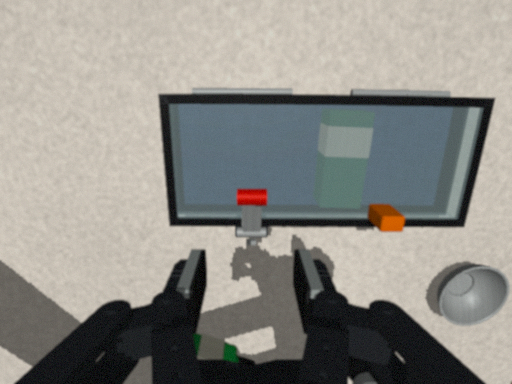

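The wrist view shows the red bar at (252,197), about 3 px from the prediction. The handle is at (385,217), and the carton is under the cover at (345,158). I'll lower and grip the bar by its ends.

```bash
python3 -m jog '[[[-1,0.8,28],0],[[-1,0.8,28],0],[[0,0,28],0],[[0,0,26],0],[[0,0,0],0],[[0,0,0],0]]'
python3 -m jog '[[[0,0,0],0],[[0,0,0],0],[[0,0,0],0],[[0,0,0],0],[[0,0,0],0],[[0,0,0],0]]' -1 40
python3 - <<'E'
# tip offsets from shut, in tool axes (x=case x, z down), every 0.2 rad to 2.2
import numpy as np
a=.6+np.arange(0,2.41,.2); P=60*np.c_[np.cos(a),-np.sin(a)]; print(np.diff(P,axis=0).round(1).tolist())
E
```

```text
time: 3.25
position: [0.5059, 0.1258, 0.0899]
eef_rot: [-2.123, -2.314, 0.004]
force: [0.2, -0.5, 1.1]
width: 0.0451
grip_force: 0.0
time: 3.75
position: [0.5074, 0.1271, 0.0922]
eef_rot: [2.12, 2.316, 0.002]
force: [-1.7, -1.7, 5.7]
width: 0.0194
grip_force: 39.3
[[-7.7, -9.2], [-9.4, -7.4], [-10.7, -5.4], [-11.5, -3.2], [-11.9, -0.8], [-11.9, 1.5], [-11.3, 3.9], [-10.3, 6.0], [-8.9, 8.0], [-7.2, 9.6], [-5.1, 10.8], [-2.9, 11.6]]
```

Run:
```python
from h import *
w=get_image("wrist");s=get_image("side");d=get_image("scene")
cv2.imwrite("pics/g1.png",np.hstack([cv2.resize(w[120:300,160:340],(400,400)),cv2.resize(s[190:270,230:310],(400,400),interpolation=cv2.INTER_CUBIC)]))
```

```text
(no output)
```

View pics/g1.png

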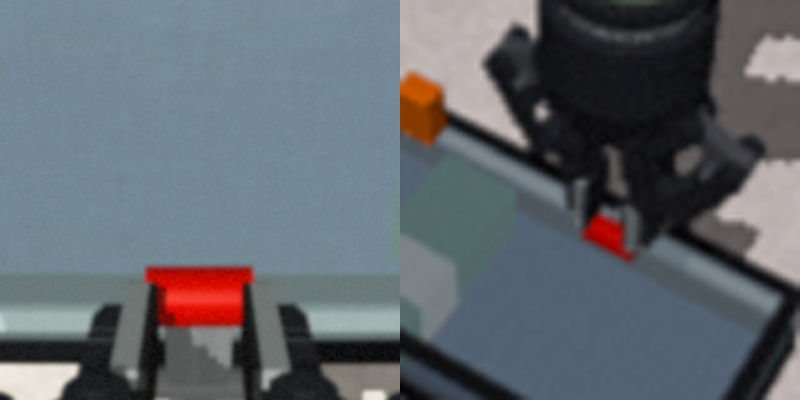

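```bash
python3 -m jog '[[[0,0,0],0],[[0,0,0],0],[[0,0,0],0],[[0,0,0],0]]' 0.1
python3 - <<'E'
from m import *
W=get_image("wrist");S=get_image("scene");D=get_image("side"); cw=pose("wrist")
a=blobs(S,"",(0,170,60),(5,255,255),(290,160,380,220))[0];b=blobs(D,"",(0,170,60),(5,255,255),(240,210,310,260))[0];c=blobs(W,"",(0,170,60),(5,255,255),(180,150,320,320))[0]
print([(q[0],q[1]) for q in(a,b,c)])
r=[ray("scene",*a[0]),ray("side",*b[0]),ray("wrist",*c[0],cw)]
print(tri(r[0],r[1]),tri(r[0],r[2]),tri(r[1],r[2])); print(get_obs()["position"],proj("wrist",get_obs()["position"],cw))
E
```

```text
time: 4.23
position: [0.5073, 0.1274, 0.0905]
eef_rot: [2.121, 2.317, 0.001]
force: [0.5, 0.5, -0.0]
width: 0.0471
grip_force: 0.0Traceback (most recent call last):
  File "<stdin>", line 3, in <module>
IndexError: list index out of range
```

Run:
```python
from m import *
W=get_image("wrist");D=get_image("side"); cw=pose("wrist")
b=blobs(D,"",(0,150,50),(8,255,255),(240,200,310,260),2,5);c=blobs(W,"",(0,170,60),(8,255,255),(180,150,320,320),2)
print([(q[0],q[1]) for q in b],[(q[0],q[1]) for q in c]);P=get_obs()["position"]
print(P,proj("wrist",P,cw),proj("side",P))
if b and c: print(tri(ray("side",*b[0][0]),ray("wrist",*c[0][0],cw)))
```

```text
[(array([272.01818182, 236.67272727]), array([267, 233,  11,   8,  55], dtype=int32))] [(array([249.93006431, 255.69935691]), array([ 225,  243,   50,   26, 1244], dtype=int32))]
[0.50697667 0.12727775 0.09019453] (np.float64(248.45001731724008), np.float64(252.95271730850922)) (np.float64(272.4335920354657), np.float64(237.2640855876483))
(array([0.50777882, 0.12768381, 0.09305457]), np.float64(0.0007495177758344385))
```

The bar is still at (0.508,0.128,0.093), between the pads. I'll grip again and swing it along the arc.

```bash
python3 -m jog '[[[0,0,-3],0],[[0,0,0],0],[[0,0,0],0],[[0,0,0],0],[[0,0,0],0],[[0,0,0],0]]' -1 50
python3 -m jog '[[[-3.9,0,-4.6],0],[[-3.9,0,-4.6],0],[[-4.7,0,-3.7],0],[[-4.7,0,-3.7],0],[[0,0,0],0]]'
```

```text
time: 4.98
position: [0.5072, 0.1273, 0.0936]
eef_rot: [2.121, 2.317, 0.001]
force: [0.7, 0.1, 3.2]
width: 0.0001
grip_force: 1.5
time: 5.4
position: [0.509, 0.1092, 0.1108]
eef_rot: [2.122, 2.315, 0.001]
force: [-0.5, -0.7, 0.4]
width: -0.0002
grip_force: 0.0
```

The pads slipped off over the top of the bar, so I'll retry about 10 mm lower.

```bash
python3 -m jog '[[[0,0,-20],0],[[0,0,0],0],[[0,0,0],0],[[0,0,0],0],[[18.3,0,0],0],[[0,0,0],0],[[0,0,24],0],[[0,0,25],0],[[0,0,0],0],[[0,0,0],0]]' 0.1
python3 -m jog '[[[0,0,0],0],[[0,0,0],0],[[0,0,0],0],[[0,0,0],0],[[0,0,0],0],[[0,0,0],0]]' -1 50
python3 go.py .5078 .1277 .09
```

```text
time: 6.23
position: [0.5056, 0.1279, 0.0796]
eef_rot: [-2.12, -2.316, 0.006]
force: [0.3, 0.4, 0.8]
width: 0.0471
grip_force: 0.0
time: 6.73
position: [0.5073, 0.1285, 0.0821]
eef_rot: [2.121, 2.316, 0.002]
force: [-1.8, 0.8, 6.3]
width: 0.0242
grip_force: 49.6
now [0.5073 0.1285 0.0821] yaw 95.0 w 0.024 twist 0.0 shift now [-0.9  0.4 -7.9] shift after twist [-0.9  0.4 -7.9] t 6.7
```

Width is now 24 mm, which is a proper grip on the bar ends. I'll swing it.

```bash
python3 -m jog '[[[-3.9,0,-4.6],0],[[-3.9,0,-4.6],0],[[-4.7,0,-3.7],0],[[-4.7,0,-3.7],0],[[0,0,0],0]]'
```

```text
time: 7.15
position: [0.5085, 0.1099, 0.0971]
eef_rot: [2.123, 2.315, -0.001]
force: [3.3, -0.4, -11.9]
width: 0.024
grip_force: 49.6
```

```bash
python3 -m jog '[[[-5.3,0,-2.7],0],[[-5.3,0,-2.7],0],[[-5.7,0,-1.6],0],[[-5.7,0,-1.6],0],[[-6,0,-0.4],0],[[-6,0,-0.4],0],[[-6,0,0.8],0],[[-6,0,0.8],0],[[0,0,0],0]]'
python3 go.py .5078 .1277 .09
```

```text
time: 7.9
position: [0.513, 0.0643, 0.1071]
eef_rot: [2.12, 2.316, 0.002]
force: [-0.7, 3.3, 5.0]
width: 0.0211
grip_force: 49.1
now [0.513  0.0643 0.1071] yaw 95.1 w 0.021 twist 0.0 shift now [63.6  0.4 17. ] shift after twist [63.6  0.4 17. ] t 7.9
```

```bash
python3 -m jog '[[[-5.7,0,2],0],[[-5.7,0,2],0],[[-5.2,0,3],0],[[-5.2,0,3],0],[[-4.5,0,4],0],[[-4.5,0,4],0],[[-3.6,0,4.8],0],[[-3.6,0,4.8],0],[[0,0,0],0]]'
python3 -m jog '[[[0,0,0],0],[[0,0,0],0],[[0,0,0],0],[[0,0,-20],0],[[0,0,-40],0],[[0,0,-40],0],[[0,0,0],0]]' 0.2
python3 go.py .637 .1135 .075 95
python3 - <<'E'
from h import *
w=get_image("wrist");s=get_image("side")
cv2.imwrite("pics/g2.png",np.hstack([cv2.resize(w,(400,300)),cv2.resize(s[190:290,170:310],(400,300))]))
E
```

```text
time: 8.65
position: [0.515, 0.0269, 0.0764]
eef_rot: [-2.121, -2.315, 0.003]
force: [0.0, 0.1, 0.2]
width: -0.0001
grip_force: 0.0
time: 9.23
position: [0.5205, 0.0279, 0.1855]
eef_rot: [2.113, 2.309, 0.017]
force: [1.2, 0.0, 1.0]
width: 0.0508
grip_force: 0.0
now [0.5205 0.0279 0.1855] yaw 95.1 w 0.051 twist 0.1 shift now [ 75.1 121.8 112.4] shift after twist [ 75.2 121.7 112.4] t 9.2
```

View pics/g2.png

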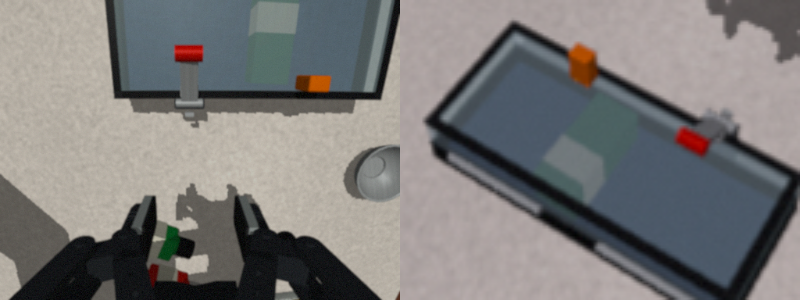

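The lever sprang back shut because the grip slipped at the top. Instead, I'll put shut fingers on the cover side of the bar and push it over along the arc.

```bash
python3 -m jog '[[[31,0,0],0],[[31,0,0],0],[[31,0,0],0],[[31.5,-4,0],0],[[0,0,0],0],[[0,0,32],0],[[0,0,32],0],[[0,0,33],0],[[0,0,0],0],[[0,0,0],0]]' -1
python3 go.py .5056 .1526 .088 95
```

```text
time: 10.17
position: [0.499, 0.1504, 0.0788]
eef_rot: [-2.12, -2.315, 0.008]
force: [0.3, -0.4, 1.9]
width: 0.0001
grip_force: 0.0
now [0.499  0.1504 0.0788] yaw 95.0 w 0.000 twist 0.0 shift now [ 1.6  6.7 -9.3] shift after twist [ 1.6  6.7 -9.3] t 10.2
```

```bash
python3 -m jog '[[[0,6.5,-4],0],[[-4,0,-3],0],[[-4,0,-4.5],0],[[-4,0,-4.5],0],[[-4.7,0,-3.7],0],[[-4.7,0,-3.7],0],[[-5.3,0,-2.7],0],[[-5.3,0,-2.7],0],[[-5.7,0,-1.6],0],[[-5.7,0,-1.6],0],[[-6,0,-0.4],0],[[-6,0,-0.4],0],[[0,0,0],0]]'
python3 -m jog '[[[-6,0,0.8],0],[[-6,0,0.8],0],[[-6,0,1],0],[[-6,0,1],0],[[-6,0,1],0],[[-6,0,1],0],[[-6,0,1],0],[[0,0,0],0]]'
python3 - <<'E'
from h import *
w=get_image("wrist");s=get_image("side")
cv2.imwrite("pics/g3.png",np.hstack([cv2.resize(w,(400,300)),cv2.resize(s[190:290,170:310],(400,300))]))
E
```

```text
time: 11.25
position: [0.5122, 0.0955, 0.1134]
eef_rot: [2.123, 2.316, -0.001]
force: [0.5, -0.3, -0.1]
width: 0.0
grip_force: 0.0
time: 11.92
position: [0.5158, 0.0536, 0.1067]
eef_rot: [-2.123, -2.316, 0.001]
force: [-0.3, -0.2, 0.1]
width: 0.0001
grip_force: 0.0
```

View pics/g3.png

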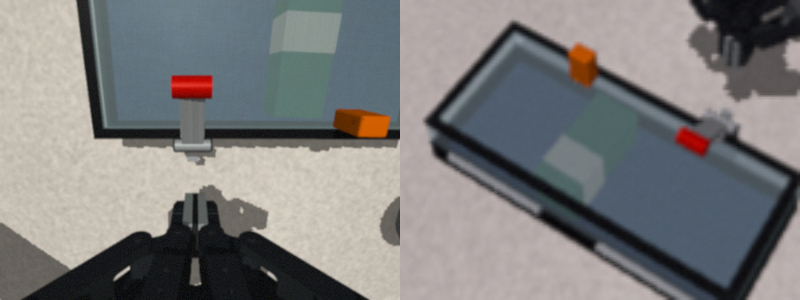

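Slipped past again. I'll repeat it in smaller pieces and watch the forces.

```bash
python3 -m jog '[[[0,0,-40],0],[[33,0,0],0],[[33,0,0],0],[[33,0,0],0],[[0,0,0],0],[[0,0,33],0],[[0,0,33],0],[[0,0,0],0],[[0,0,0],0]]'
python3 go.py .507 .1526 .08 95
```

```text
time: 12.77
position: [0.506, 0.153, 0.08]
eef_rot: [-2.12, -2.316, 0.005]
force: [0.6, -0.8, 0.2]
width: -0.0
grip_force: 0.0
now [0.506 0.153 0.08 ] yaw 95.1 w -0.000 twist 0.1 shift now [-0.5  0.9 -0. ] shift after twist [-0.5  0.9 -0. ] t 12.8
```

```bash
python3 -m jog '[[[-4,3,0],0],[[-4,0,0],0],[[0,0,0],0]]'
python3 -m jog '[[[-4,0,-3],0],[[-4,0,-3],0],[[0,0,0],0]]'
python3 -m jog '[[[-4,0,-3],0],[[-4,0,-3],0],[[0,0,0],0]]'
```

```text
time: 13.02
position: [0.5129, 0.1472, 0.0834]
eef_rot: [2.125, 2.314, 0.011]
force: [-0.7, 7.0, 0.9]
width: -0.0002
grip_force: 3.5
time: 13.27
position: [0.5138, 0.1413, 0.0911]
eef_rot: [-2.125, -2.311, -0.017]
force: [-3.8, 13.6, 9.0]
width: 0.0002
grip_force: 7.4
time: 13.52
position: [0.5147, 0.1341, 0.0981]
eef_rot: [-2.125, -2.311, -0.02]
force: [-4.6, 17.2, 14.1]
width: -0.0
grip_force: 9.5
```

```bash
python3 -m jog '[[[0,0,-4],0],[[-1,0,-3],0],[[0,0,0],0]]'
python3 -m jog '[[[-4,-1,-4],0],[[-4,-1,-4],0],[[0,0,0],0]]'
```

```text
time: 13.77
position: [0.5142, 0.1297, 0.1026]
eef_rot: [2.122, 2.314, 0.009]
force: [0.0, 7.0, 4.2]
width: 0.0001
grip_force: 4.2
time: 14.02
position: [0.5126, 0.1206, 0.1098]
eef_rot: [2.122, 2.314, 0.006]
force: [-0.1, 5.7, 4.6]
width: 0.0002
grip_force: 3.6
```

Run:
```python
from h import *
w=get_image("wrist");s=get_image("side")
cv2.imwrite("pics/g4.png",np.hstack([cv2.resize(w,(400,300)),cv2.resize(s[190:290,200:340],(400,300))]))
```

```text
(no output)
```

View pics/g4.png

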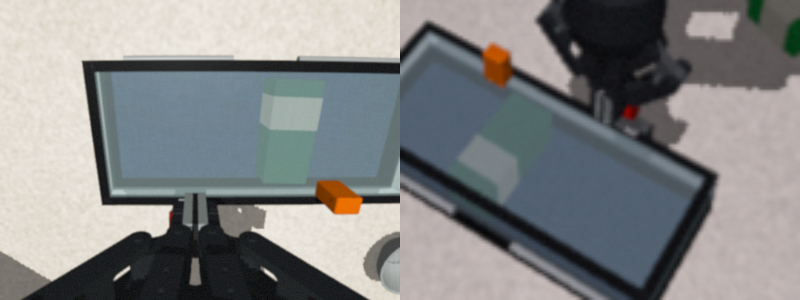

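The red bar is up against the finger and turned to about 1.2 rad. I'll keep pushing on a flatter path.

```bash
python3 -m jog '[[[-5,0.5,-2.5],0],[[-5,0,-2],0],[[0,0,0],0]]'
python3 -m jog '[[[-5,0,-1.5],0],[[-5,0,-0.5],0],[[0,0,0],0]]'
python3 -m jog '[[[-5,0,0],0],[[-5,0,1],0],[[-5,0,1],0],[[0,0,0],0]]'
```

```text
time: 14.37
position: [0.5135, 0.1108, 0.1139]
eef_rot: [2.122, 2.315, 0.005]
force: [-0.3, 4.2, 6.9]
width: -0.0002
grip_force: 4.2
time: 14.62
position: [0.5145, 0.1006, 0.1165]
eef_rot: [2.122, 2.314, 0.005]
force: [-1.4, 4.0, 11.4]
width: 0.0002
grip_force: 5.3
time: 14.95
position: [0.5165, 0.0843, 0.117]
eef_rot: [2.118, 2.313, 0.005]
force: [-5.1, -1.1, 26.4]
width: -0.0
grip_force: 9.6
```

```bash
python3 -m jog '[[[-5,0,1],0],[[-5,0,1],0],[[-5,0,1],0],[[0,0,0],0]]'
python3 -m jog '[[[0,0,0],0],[[0,0,-40],0],[[0,0,-40],0],[[0,0,0],0],[[0,0,0],0]]'
python3 - <<'E'
from m import *
c=pose("scene")
for n in ("scene","side"):
  im=get_image(n)
  for P in ([.5066,.129,.0945],[.516,.02,.06]): print(n,np.round(proj(n,P)))
  print([(q[0],q[1][4]) for q in blobs(im,"",(0,150,60),(5,255,255),None,6)])
E
```

```text
time: 15.28
position: [0.5155, 0.0693, 0.1093]
eef_rot: [2.122, 2.316, -0.003]
force: [0.1, 0.5, -0.9]
width: -0.0001
grip_force: 0.0
time: 15.7
position: [0.5172, 0.071, 0.1911]
eef_rot: [2.119, 2.315, 0.005]
force: [-0.8, -0.4, -0.1]
width: 0.0002
grip_force: 0.0
scene [329. 183.]
scene [292. 176.]
[(array([461.54644809, 365.42076503]), np.int32(183)), (array([497.94160584, 369.80291971]), np.int32(137)), (array([216.81196581, 146.36752137]), np.int32(117)), (array([229.90697674, 136.74418605]), np.int32(43)), (array([290.97058824, 174.61764706]), np.int32(34))]
side [272. 237.]
side [293. 214.]
[(array([ 28.42857143, 354.4679803 ]), np.int32(406)), (array([349.03738318, 177.28037383]), np.int32(107)), (array([335.44285714, 166.07142857]), np.int32(70)), (array([292.8       , 212.88888889]), np.int32(45))]
```

Latch open: both views put the bar at its open position. Next is the handle, starting above it to refine its position.

```bash
python3 -m jog '[[[26,31,0],0],[[26,31,0],0],[[0,31,0],0],[[0,31,0],0],[[0,0,0],0],[[0,0,0],0]]' 0.2
python3 - <<'E'
from m import *
np.set_printoptions(precision=4,suppress=True)
W=get_image("wrist"); cw=pose("wrist");S=get_image("scene");D=get_image("side")
o=[8,170,60];h=[18,255,255]
a=blobs(W,"",o,h)[0];print(a[0],a[1])
b=blobs(S,"",o,h,(280,190,330,240));d=blobs(D,"",o,h,(200,190,260,230))
for x,n in((b,"scene"),(d,"side")):
    if x: print(n,x[0][0],x[0][1][4],tri(ray(n,*x[0][0]),ray("wrist",*a[0],cw)))
E
python3 go.py .6377 .1135 .074 95
```

```text
time: 16.3
position: [0.6346, 0.1335, 0.186]
eef_rot: [-2.119, -2.315, 0.007]
force: [-0.8, -0.3, -0.3]
width: 0.051
grip_force: 0.0
[252.9523 214.4585] [240 201  27  27 650]
scene [299.253  219.4699] 83 (array([0.6387, 0.1117, 0.0766]), np.float64(0.000674385905924438))
side [233.5306 211.1939] 98 (array([0.6392, 0.1123, 0.0745]), np.float64(0.0021699510864415534))
now [0.6333 0.1332 0.1882] yaw 95.0 w 0.051 twist 0.0 shift now [-19.9   3.  114.2] shift after twist [-19.9   3.  114.2] t 16.4
```

```bash
python3 -m jog '[[[-21,3.5,0],0],[[0,0,0],0],[[0,0,38],0],[[0,0,38],0],[[0,0,36],0],[[0,0,0],0],[[0,0,0],0]]' 
python3 go.py .6387 .1125 .074 95
python3 -m jog '[[[0,0,0],0],[[0,0,0],0],[[0,0,0],0],[[0,0,0],0],[[0,0,0],0]]' -1 60
python3 - <<'E'
import numpy as np
a=np.radians(153.4)-np.arange(0,1.66,.1); P=125.2*np.c_[np.cos(a),-np.sin(a)]; print(np.diff(P,axis=0).round(1).tolist())
E
```

```text
time: 17.03
position: [0.6384, 0.1128, 0.0764]
eef_rot: [-2.12, -2.315, 0.005]
force: [0.3, -0.4, 0.9]
width: 0.0514
grip_force: 0.0
now [0.6384 0.1128 0.0764] yaw 95.0 w 0.051 twist 0.0 shift now [-0.3  0.3  2.4] shift after twist [-0.3  0.3  2.4] t 17.0
time: 17.45
position: [0.6391, 0.113, 0.0807]
eef_rot: [-2.121, -2.316, 0.001]
force: [-7.1, -0.8, 6.6]
width: 0.0188
grip_force: 58.5
[[6.2, -10.9], [7.2, -10.2], [8.2, -9.5], [9.1, -8.6], [9.9, -7.6], [10.6, -6.6], [11.2, -5.5], [11.7, -4.4], [12.1, -3.2], [12.4, -2.0], [12.5, -0.7], [12.5, 0.5], [12.4, 1.8], [12.1, 3.0], [11.8, 4.2], [11.3, 5.4]]
```

```bash
python3 -m jog '[[[0,0,-3],0],[[3.1,0,-5.5],0],[[3.1,0,-5.4],0],[[3.6,0,-5.1],0],[[3.6,0,-5.1],0],[[4.1,0,-4.8],0],[[4.1,0,-4.7],0],[[0,0,0],0]]'
python3 -m jog '[[[4.5,0,-4.3],0],[[4.5,0,-4.3],0],[[5,0,-3.8],0],[[5,0,-3.8],0],[[5.3,0,-3.3],0],[[5.3,0,-3.3],0],[[0,0,0],0]]'
```

```text
time: 18.12
position: [0.637, 0.1367, 0.1106]
eef_rot: [-2.118, -2.315, 0.001]
force: [-4.6, 6.8, -8.6]
width: 0.0178
grip_force: 59.1
time: 18.7
position: [0.6344, 0.1661, 0.1328]
eef_rot: [-2.118, -2.315, 0.001]
force: [-4.5, 7.8, -14.3]
width: 0.0169
grip_force: 58.9
```

```bash
python3 -m jog '[[[5.6,0,-2.7],0],[[5.6,0,-2.7],0],[[5.9,0,-2.2],0],[[5.9,0,-2.2],0],[[6.1,0,-1.6],0],[[6.1,0,-1.6],0],[[0,0,0],0]]' -1 90
python3 -m jog '[[[6.2,0,-1],0],[[6.2,0,-1],0],[[6.3,0,-0.3],0],[[6.3,0,-0.3],0],[[6.3,0,0.3],0],[[6.3,0,0.3],0],[[0,0,0],0]]'
```

```text
time: 19.28
position: [0.6315, 0.2001, 0.1464]
eef_rot: [-2.12, -2.316, 0.003]
force: [-5.6, 4.0, -17.3]
width: 0.013
grip_force: 88.1
time: 19.87
position: [0.6285, 0.236, 0.1499]
eef_rot: [2.12, 2.317, -0.004]
force: [-6.4, -1.5, -13.2]
width: 0.0125
grip_force: 88.1
```

```bash
python3 -m jog '[[[6.2,0,0.9],0],[[6.2,0,0.9],0],[[6.1,0,1.5],0],[[6.1,0,1.5],0],[[0,0,0],0]]'
python3 -m jog '[[[5.9,0,2.1],0],[[5.9,0,2.1],0],[[5.7,0,2.7],0],[[5.7,0,2.7],0],[[0,0,0],0]]'
python3 - <<'E'
from h import *
w=get_image("wrist");s=get_image("side")
cv2.imwrite("pics/g5.png",np.hstack([cv2.resize(w,(400,300)),cv2.resize(s,(400,300))]))
E
```

```text
time: 20.28
position: [0.6264, 0.2604, 0.1468]
eef_rot: [2.12, 2.316, -0.002]
force: [-9.1, -2.7, -6.6]
width: 0.0123
grip_force: 90.2
time: 20.7
position: [0.6244, 0.2847, 0.139]
eef_rot: [2.121, 2.317, 0.002]
force: [-11.7, -0.5, -0.4]
width: 0.0124
grip_force: 92.9
```

View pics/g5.png

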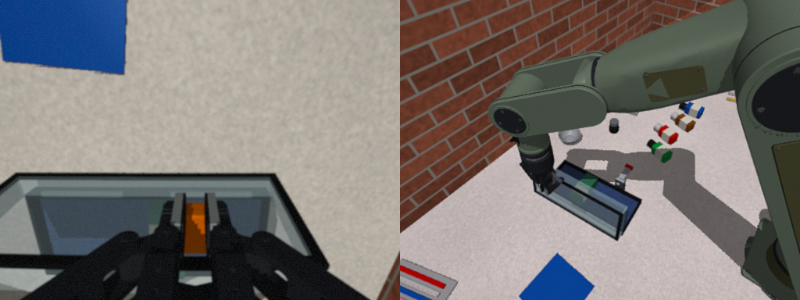

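The cover looks upright, with the handle between the pads. I'll release, go straight up and check.

```bash
python3 -m jog '[[[0,0,0],0],[[0,0,0],0],[[0,0,0],0],[[0,0,-20],0],[[0,0,-40],0],[[0,0,-40],0],[[0,0,-40],0],[[0,0,0],0]]' 0.3 40
python3 -m jog '[[[-40,-10,0],0],[[-40,-10,0],0],[[-40,-10,0],0],[[-20,-10,0],0],[[0,0,0],0],[[0,0,0],0]]'
python3 - <<'E'
from h import *
w=get_image("wrist");s=get_image("scene")
cv2.imwrite("pics/g6.png",np.hstack([cv2.resize(w,(400,300)),cv2.resize(s[110:290,230:470],(400,300))]))
cw=pose("wrist"); print(get_obs()["position"])
E
```

```text
time: 21.47
position: [0.6305, 0.2856, 0.2883]
eef_rot: [2.114, 2.307, 0.037]
force: [0.6, 0.4, -0.3]
width: 0.0555
grip_force: 0.0
time: 21.97
position: [0.5993, 0.14, 0.2775]
eef_rot: [2.121, 2.311, 0.01]
force: [0.1, -0.1, 0.7]
width: 0.0551
grip_force: 0.0
[0.59903072 0.14167939 0.27616249]
```

View pics/g6.png

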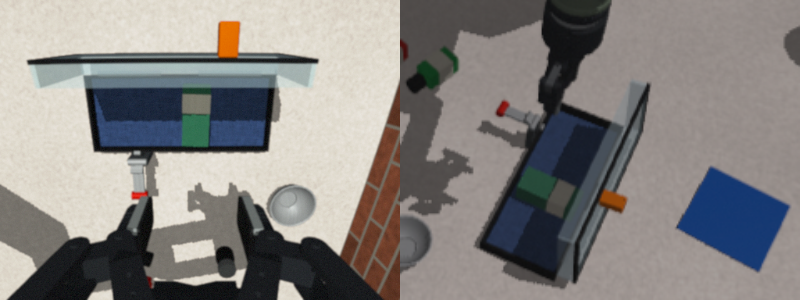

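Cover up, latch open. I'll measure the carton (top face z=0.043) and check the cover angle.

```bash
cat > carton.py <<'E'
from m import *
np.set_printoptions(precision=4,suppress=True)
W=get_image("wrist"); cw=pose("wrist"); h=cv2.cvtColor(W,cv2.COLOR_BGR2HSV)
g=cv2.inRange(h,np.array((65,90,40)),np.array((90,255,255))); g[300:]=0
N,l,s,c=cv2.connectedComponentsWithStats(g); i=1+np.argmax(s[1:,4]); print(c[i],s[i])
pts=np.argwhere(l==i)[:,::-1]
k=np.array([onz("wrist",*p,.043,cw)[:2] for p in pts]); r=cv2.minAreaRect(k.astype(np.float32)*1000); print("green",r); print(cv2.boxPoints(r))
E
python3 - <<'E'
from carton import *
o=[8,170,60];hh=[18,255,255]
a=blobs(W,"",o,hh)[0];D=get_image("side");b=blobs(get_image("scene"),"",o,hh,(330,210,390,260))
print(a[0],a[1],b[0][0],tri(ray("scene",*b[0][0]),ray("wrist",*a[0],cw)))
# white part within case
x0,y0,w0,h0=s[i][:4]; m=cv2.inRange(h,np.array((0,0,90)),np.array((60,110,255))); k=np.zeros_like(m); k[y0-40:y0+h0,x0-5:x0+w0+5]=255; m&=k
bb=cv2.connectedComponentsWithStats(m); print(bb[2][1:],bb[3][1:])
E
```

```text
[250.7647 168.5349] [ 233  148   37   43 1462]
green ((602.850830078125, 133.40489196777344), (45.187747955322266, 54.782772064208984), 4.11130952835083)
[[578.3513 159.1059]
 [582.2789 104.4641]
 [627.3503 107.7039]
 [623.4227 162.3456]]
[293.2816  52.698 ] [ 280   30   28   47 1179] [357.1556 230.1037] (array([0.6264, 0.2605, 0.1441]), np.float64(0.0007791652448583141))
[[234 122  37  26 914]] [[251.6751 134.3665]]
```

The cover is at about 1.45–1.5 rad. I'll nudge its top rim from inside with shut fingers to get nearer 1.6.

```bash
python3 -m jog '[[[23,-12,0],0],[[23,-11,0],0],[[0,0,32],0],[[0,0,32],0],[[0,0,32],0],[[0,0,30],0],[[0,0,0],0],[[0,0,0],0]]' -1
python3 go.py .5683 .2252 .15 95
```

```text
time: 22.88
position: [0.5702, 0.1855, 0.1473]
eef_rot: [-2.119, -2.317, 0.004]
force: [0.4, -0.6, -0.3]
width: 0.0003
grip_force: 0.0
now [0.5702 0.1855 0.1473] yaw 95.1 w 0.000 twist 0.1 shift now [39.7  1.7 -2.7] shift after twist [39.7  1.6 -2.7] t 22.9
```

```bash
python3 -m jog '[[[8,0,0],0],[[8,0,0],0],[[6,0,0],0],[[0,0,0],0]]'
python3 -m jog '[[[4,0,0],0],[[4,0,0],0],[[4,0,0],0],[[0,0,0],0]]'
python3 -m jog '[[[4,0,0],0],[[3,0,0],0],[[0,0,0],0]]'
python3 go.py .5683 .2252 .15 95
```

```text
time: 23.22
position: [0.5694, 0.2087, 0.1501]
eef_rot: [2.119, 2.318, 0.005]
force: [0.5, -0.0, 0.3]
width: 0.0002
grip_force: 0.0
time: 23.55
position: [0.5676, 0.2194, 0.1485]
eef_rot: [-2.121, -2.317, -0.001]
force: [-0.7, 0.2, 0.8]
width: 0.0001
grip_force: 0.0
time: 23.8
position: [0.5672, 0.2259, 0.1487]
eef_rot: [2.121, 2.317, 0.0]
force: [0.5, -0.3, 1.5]
width: 0.0005
grip_force: 1.0
now [0.5672 0.2259 0.1487] yaw 95.1 w 0.000 twist 0.1 shift now [-0.8  1.  -1.3] shift after twist [-0.8  1.  -1.3] t 23.8
```

The rim is barely touched there, so the cover is at about 1.6 rad. Now the carton at (0.601,0.156), long axis at 94°.

```bash
python3 -m jog '[[[-24,0,0],0],[[-24,14,0],0],[[-24,14,0],0],[[0,0,0],0],[[0,0,0],0],[[0,0,0],0],[[0,0,0],0]]' 0.6
python3 - <<'E'
from carton import *
E
python3 go.py .6013 .156 .025 94.5
```

```text
time: 24.38
position: [0.6007, 0.1572, 0.1482]
eef_rot: [-2.12, -2.317, 0.0]
force: [0.1, -0.7, 0.2]
width: 0.0681
grip_force: 0.0
[249.2307 217.6481] [ 224  190   52   57 2779]
green ((602.9866943359375, 133.56381225585938), (45.14674758911133, 54.92742156982422), 3.8353896141052246)
[[578.6268 159.4561]
 [582.3009 104.6517]
 [627.3466 107.6715]
 [623.6725 162.476 ]]
now [0.6007 0.1573 0.1483] yaw 95.1 w 0.068 twist 0.6 shift now [ -1.4   0.6 123.3] shift after twist [ -1.4   0.6 123.3] t 24.4
```

```bash
python3 -m jog '[[[-1.4,0.6,30],0],[[0,0,30],0],[[0,0,30],0],[[0,0,31],0],[[0,0,0],0],[[0,0,0],0]]'
python3 -m jog '[[[0,0,0],0],[[0,0,0],0],[[0,0,0],0],[[0,0,0],0],[[0,0,0],0]]' -1 50
python3 -m jog '[[[0,0,-25],0],[[0,0,-25],0],[[0,0,-30],0],[[0,0,-30],0],[[0,0,-40],0],[[0,0,-40],0],[[0,0,0],0]]'
python3 go.py .470 .431 .25 90
```

```text
time: 24.93
position: [0.6007, 0.1556, 0.0264]
eef_rot: [-2.119, -2.316, 0.005]
force: [0.4, -1.0, 0.4]
width: 0.0684
grip_force: 0.0
time: 25.35
position: [0.6036, 0.1558, 0.0303]
eef_rot: [2.12, 2.315, 0.007]
force: [-1.8, 0.8, 6.4]
width: 0.0417
grip_force: 50.6
time: 25.93
position: [0.6062, 0.1561, 0.228]
eef_rot: [2.114, 2.309, 0.024]
force: [1.5, 1.3, 0.8]
width: 0.0419
grip_force: 51.0
now [0.6062 0.1561 0.228 ] yaw 95.0 w 0.042 twist 5.0 shift now [ 285.9 -111.1  -23.4] shift after twist [ 275.  -135.8  -23.4] t 25.9
```

```bash
python3 -m jog '[[[0,0,-10],5],[[34.4,-17,0],0],[[34.4,-17,0],0],[[34.4,-17,0],0],[[34.4,-17,0],0],[[34.4,-17,0],0],[[34.4,-17,0],0],[[34.4,-17,0],0],[[34.4,-17,0],0],[[0,0,0],0],[[0,0,0],0]]'
python3 go.py .4705 .431 .0295 90
python3 - <<'E'
from m import *
for n,bx in(("scene",(380,190,480,290)),("side",(140,300,260,384))):
    m=blobs(get_image(n),"",(100,150,60),(125,255,255),bx); c,s,mk=m[0]
    k=np.array([onz(n,*q[::-1],.003)[:2]*1000 for q in np.argwhere(mk)],np.float32); print(n,cv2.minAreaRect(k))
E
```

```text
time: 26.85
position: [0.4646, 0.4319, 0.2278]
eef_rot: [2.216, 2.226, 0.002]
force: [0.4, 0.1, -0.9]
width: 0.0417
grip_force: 51.0
now [0.4646 0.4319 0.2278] yaw 90.3 w 0.042 twist 0.3 shift now [ -1.    5.7 198.3] shift after twist [ -1.    5.7 198.3] t 26.9
scene ((469.8468322753906, 430.5565185546875), (137.89642333984375, 136.11843872070312), 88.36172485351562)
side ((484.61688232421875, 411.1820373535156), (189.4108428955078, 92.23180389404297), 36.599849700927734)
```

```bash
python3 -m jog '[[[-1,5.5,35],0],[[0,0,38],0],[[0,0,38],0],[[0,0,35],0],[[0,0,25],0],[[0,0,15],0],[[0,0,8],0],[[0,0,0],0],[[0,0,0],0]]'
python3 go.py .470 .431 .0285 90
```

```text
time: 27.7
position: [0.4723, 0.4288, 0.0342]
eef_rot: [2.222, 2.221, 0.002]
force: [-0.4, 0.5, -0.8]
width: 0.0415
grip_force: 51.0
now [0.4723 0.4288 0.0342] yaw 90.0 w 0.042 twist -0.0 shift now [ 2.2 -2.4  5.7] shift after twist [ 2.2 -2.4  5.7] t 27.7
```

```bash
python3 -m jog '[[[2,-1.5,4],0],[[0,0,1],0],[[0,0,0],0]]'
python3 -m jog '[[[0,0,0],0],[[0,0,0],0],[[0,0,0],0],[[0,0,-30],0],[[0,0,-40],0],[[0,0,-40],0],[[0,0,-40],0],[[0,0,-30],0],[[0,0,0],0]]' 0.5
python3 - <<'E'
from m import *
np.set_printoptions(precision=4,suppress=True)
W=get_image("wrist"); cw=pose("wrist")
for nm,lo,hi,z in(("mat",(100,150,50),(125,255,255),.003),("carton",(65,90,40),(90,255,255),.041)):
    c,s,mk=blobs(W,"",lo,hi)[0]; cv2.setNumThreads(1)
    k=np.array([onz("wrist",*q[::-1],z,cw)[:2]*1000 for q in np.argwhere(mk)[::3]],np.float32); print(nm,cv2.minAreaRect(k))
# bottles: coloured parts in scene & side
S=get_image("scene");D=get_image("side")
for nm,lo,hi in (("blue",(100,150,40),(125,255,255)),("amber",(8,140,40),(20,255,255)),("red",(0,150,40),(4,255,255)),("green",(50,120,40),(80,255,255))):
    a=blobs(S,"",lo,hi,(150,90,270,175),3,20);b=blobs(D,"",lo,hi,(300,120,395,215),3,20)
    print(nm,[(x[0],x[1][4]) for x in a],[(x[0],x[1][4]) for x in b])
E
python3 go.py .478 -.14 .25
```

```text
time: 27.95
position: [0.47, 0.4315, 0.0292]
eef_rot: [2.22, 2.222, 0.002]
force: [0.1, -0.2, -1.1]
width: 0.0413
grip_force: 51.0
time: 28.7
position: [0.4725, 0.4337, 0.2169]
eef_rot: [2.22, 2.222, 0.024]
force: [0.2, 0.2, 0.5]
width: 0.064
grip_force: 0.0
mat ((468.086181640625, 430.6324462890625), (136.2487335205078, 135.9545135498047), 88.28976440429688)
carton ((468.7525634765625, 409.368408203125), (52.264366149902344, 42.425472259521484), 88.65373992919922)
blue [(array([171.4673, 117.8879]), np.int32(107)), (array([181.    , 105.8214]), np.int32(28))] []
amber [(array([194.6442, 128.3269]), np.int32(104)), (array([207.25  , 118.5938]), np.int32(32))] []
red [(array([216.8362, 146.3534]), np.int32(116)), (array([229.8571, 136.5476]), np.int32(42))] []
green [(array([246.9262, 154.3033]), np.int32(122)), (array([260.3947, 144.6579]), np.int32(38))] []
now [0.4694 0.4309 0.2082] yaw 90.0 w 0.064 twist 0.0 shift now [-571.     8.1  -41.7] shift after twist [-571.     8.1  -41.7] t 28.9
```

The carton spans y 0.383–0.483 on the mat, centred at about (0.469,0.433) against the mat's (0.469,0.431). On to the bottles.

```bash
python3 -m jog '[[[0,0,-40],0],[[0,0,-40],0],[[-37,0,0],0],[[-37,0,0],0],[[-37,0,0],0],[[-37,0,0],0],[[-37,0,0],0],[[-37,0,0],0],[[-37,0,0],0],[[-37,0,0],0],[[-37,0,0],0],[[-37,0,0],0],[[-37,0,0],0],[[-37,0,0],0],[[-37,0,0],0],[[-37,0,0],0],[[-37,0,0],0],[[-37,0,0],0],[[-37,0,0],0],[[0,0,0],0]]' 
python3 -m jog '[[[0,0,0],-7],[[0,0,0],-7],[[0,0,0],-7],[[0,0,0],-7],[[0,0,0],-7],[[0,0,0],-7],[[0,0,0],-7],[[0,0,0],-7],[[0,0,0],-7],[[0,0,0],-7],[[0,0,0],-5],[[0,0,0],0],[[0,0,0],0]]'
python3 - <<'E'
from h import *
np.set_printoptions(precision=4,suppress=True)
cv2.imwrite("pics/b1.png",get_image("wrist")); o=get_obs(); print(o["position"],o["qpos"]); print(proj("wrist",[.5,-.23,.02]))
E
```

```text
time: 30.52
position: [0.4693, -0.2032, 0.2858]
eef_rot: [-2.226, -2.215, 0.007]
force: [0.5, -0.4, -0.1]
width: 0.064
grip_force: 0.0
time: 31.6
position: [0.4697, -0.1972, 0.2869]
eef_rot: [-0.412, -3.112, -0.001]
force: [-0.3, -0.1, 0.1]
width: 0.0642
grip_force: 0.0
[ 0.4699 -0.1973  0.2872] [-0.4202  0.1819  1.5931 -0.      1.3691 -1.728 ]
(np.float64(233.0377859791373), np.float64(183.59007132881695))
```

View pics/b1.png

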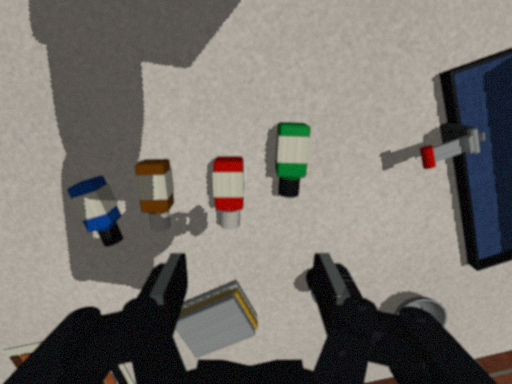

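The wrist view shows four bottles lying with their caps toward the bottom of the image (+x). The caps are green (289,187), red (231,219), amber (160,220) and blue (109,233).

```bash
python3 - <<'E'
from h import *
np.set_printoptions(precision=4,suppress=True)
cw=pose("wrist")
for n,b,f in [("green",(293.5,123),(288.5,196)),("red",(228,157),(231.5,228)),("amber",(153,160),(160,228)),("blue",(87,184),(112,242))]:
    B=onz("wrist",*b,.04,cw)[:2]; F=onz("wrist",*f,.026,cw)[:2]; L=np.linalg.norm(F-B); u=(F-B)/L
    print(n,"base",B,"tip",F,"L %.3f"%L,"yaw %.1f"%np.degrees(np.arctan2(u[1],u[0])),"grip",B+u*.083)
E
python3 go.py .525 -.145 .2 165
```

```text
green base [ 0.438  -0.1317] tip [ 0.5362 -0.1587] L 0.102 yaw -15.4 grip [ 0.518  -0.1537]
red base [ 0.4582 -0.2238] tip [ 0.5627 -0.2501] L 0.108 yaw -14.1 grip [ 0.5387 -0.2441]
amber base [ 0.4362 -0.3202] tip [ 0.5356 -0.3515] L 0.104 yaw -17.5 grip [ 0.5154 -0.3451]
blue base [ 0.4434 -0.4192] tip [ 0.5385 -0.4297] L 0.096 yaw -6.3 grip [ 0.5259 -0.4283]
now [ 0.4699 -0.1973  0.2872] yaw 164.9 w 0.064 twist -0.1 shift now [-39.9  64.8  87.2] shift after twist [-39.9  64.8  87.2] t 31.6
```

```bash
python3 -m jog '[[[-20,27,20],0],[[-20,27,35],0],[[0,0,35],0],[[0,0,35],0],[[0,0,35],0],[[0,0,0],0],[[0,0,0],0]]' 0.15
python3 - <<'E'
from h import *
np.set_printoptions(precision=4,suppress=True)
W=get_image("wrist");cw=pose("wrist"); P=get_obs()["position"]; print(P)
h=cv2.cvtColor(W,cv2.COLOR_BGR2HSV); g=cv2.inRange(h,np.array((50,120,40)),np.array((80,255,255)))
N,l,s,c=cv2.connectedComponentsWithStats(g); print([(s[i],c[i]) for i in range(1,N) if s[i,4]>60])
cv2.imwrite("pics/b2.png",cv2.resize(W[100:340,130:400],(540,480)))
E
python3 go.py .523 -.155 .022 164.6
```

```text
time: 32.23
position: [0.5181, -0.1584, 0.1321]
eef_rot: [-0.41, -3.11, -0.001]
force: [0.9, -0.1, 0.5]
width: 0.0491
grip_force: 0.0
[ 0.5197 -0.1591  0.1341]
[(array([235,  95,  50,  20, 915], dtype=int32), array([259.6951, 104.2415])), (array([ 234,  159,   47,   29, 1151], dtype=int32), array([256.722, 171.894]))]
now [ 0.5197 -0.1591  0.1341] yaw 165.0 w 0.049 twist 0.4 shift now [ -2.1   4.8 112.1] shift after twist [ -2.    4.8 112.1] t 32.3
```

View pics/b2.png

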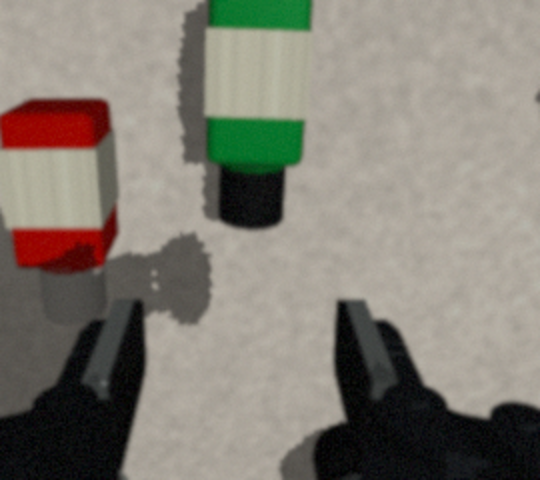

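The cap centre is at wrist pixel (256,197), well aligned with the jaws.

Run:
```python
from h import *
cw=pose("wrist"); print(onz("wrist",257,180,.04,cw),onz("wrist",256.5,197,.034,cw),onz("wrist",255.5,212,.02,cw),onz("wrist",260,95,.04,cw))
```

```text
[ 0.50632307 -0.14973722  0.04      ] [ 0.52254407 -0.15424598  0.034     ] [ 0.5411656  -0.15972767  0.02      ] [ 0.44242898 -0.13080031  0.04      ]
```

```bash
python3 -m jog '[[[-6,5,30],0],[[0,0,30],0],[[0,0,30],0],[[0,0,21],0],[[0,0,0],0],[[0,0,0],0]]'
python3 -m jog '[[[0,0,0],0],[[0,0,0],0],[[0,0,0],0],[[0,0,0],0],[[0,0,0],0]]' -1 20
python3 -m jog '[[[0,0,-10],0],[[1,0,-10],0],[[2,0,-10],0],[[3,0,-10],0],[[0,0,0],0]]'
python3 - <<'E'
from h import *
D=get_image("side");S=get_image("scene")
np.set_printoptions(precision=4,suppress=True)
cv2.imwrite("pics/b3.png",np.hstack([cv2.resize(D[140:240,280:400],(400,333),interpolation=cv2.INTER_CUBIC),cv2.resize(S[90:190,200:320],(400,333),interpolation=cv2.INTER_CUBIC)]))
E
```

```text
time: 32.78
position: [0.5276, -0.1562, 0.024]
eef_rot: [0.41, 3.112, -0.001]
force: [0.2, -0.4, 0.2]
width: 0.0493
grip_force: 0.0
time: 33.2
position: [0.5291, -0.1565, 0.0249]
eef_rot: [0.408, 3.107, -0.002]
force: [2.0, -0.3, 6.0]
width: 0.0003
grip_force: 3.0
time: 33.62
position: [0.521, -0.1543, 0.065]
eef_rot: [0.408, 3.111, -0.001]
force: [0.3, -0.2, 0.4]
width: -0.0003
grip_force: 0.0
```

View pics/b3.png

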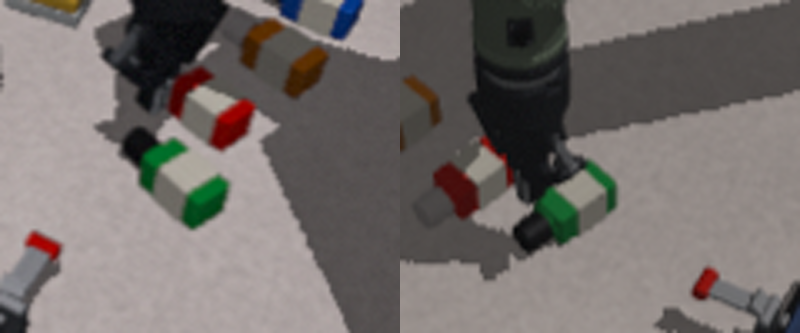

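The pads stand farther back when partly open, so they slid off over the cap. I'll go lower, after re-measuring from above.

```bash
python3 -m jog '[[[0,0,-35],0],[[0,0,-35],0],[[0,0,0],0],[[0,0,0],0]]' 0.06
cat > bot.py <<'E'
import sys
from m import *
np.set_printoptions(precision=4,suppress=True)
lo,hi={"green":((50,120,30),(80,255,255)),"red":((0,150,30),(5,255,255)),"amber":((8,130,25),(20,255,255)),"blue":((100,150,25),(125,255,255))}[sys.argv[1]]
W=get_image("wrist");cw=pose("wrist")
bl=[b for b in blobs(W,"",lo,hi,(100,0,420,300),4,80)]
bl=sorted(bl,key=lambda b:b[0][1]); print([(b[0],b[1]) for b in bl])
# top face: rear band far edge and front band; axis from centroids at z=.04
top=[onz("wrist",*b[0],.04,cw)[:2] for b in bl]
if len(top)>1:
    u=top[-1]-top[0]; print("yaw %.1f"%np.degrees(np.arctan2(u[1],u[0])))
for b in bl: x,y,w,h,_=b[1]; print("top edge",onz("wrist",x+w/2,y,.04,cw)[:2],"bottom edge",onz("wrist",x+w/2,y+h,.04,cw)[:2])
if len(top)>1:
    u/=np.linalg.norm(u); F=onz("wrist",bl[0][1][0]+bl[0][1][2]/2,bl[0][1][1],.04,cw)[:2]; print("grip(90mm)",F+u*.09)
    sys.argv=sys.argv[:1]
    from go import to
    g=F+u*.09; to(g[0],g[1],.012,np.degrees(np.arctan2(u[1],u[0]))+180)
E
python3 bot.py green
```

```text
time: 34.05
position: [0.5214, -0.1544, 0.1339]
eef_rot: [0.408, 3.111, -0.001]
force: [-0.4, 0.0, -0.7]
width: 0.0452
grip_force: 0.0
[(array([253.5745,  99.6263]), array([229,  90,  50,  20, 926], dtype=int32)), (array([250.7759, 167.5928]), array([ 228,  155,   47,   28, 1169], dtype=int32))]
yaw -17.2
top edge [ 0.4382 -0.1293] bottom edge [ 0.4522 -0.133 ]
top edge [ 0.4852 -0.1437] bottom edge [ 0.5076 -0.1496]
grip(90mm) [ 0.5242 -0.1559]
now [ 0.5202 -0.154   0.1323] yaw 165.0 w 0.046 twist 2.2 shift now [ -4.3  -0.7 120.3] shift after twist [ -4.4  -0.6 120.3] t 34.1
```

```bash
python3 -m jog '[[[-4,-0.5,30],1],[[0,0,30],0],[[0,0,30],0],[[0,0,32],0],[[0,0,0],0],[[0,0,0],0]]'
python3 -m jog '[[[0,0,0],0],[[0,0,0],0],[[0,0,0],0],[[0,0,0],0],[[0,0,0],0]]' -1 20
python3 -m jog '[[[0,0,-10],0],[[1,0,-10],0],[[2,0,-10],0],[[3,0,-10],0],[[0,0,0],0]]'
python3 - <<'E'
from h import *
D=get_image("side");S=get_image("scene")
np.set_printoptions(precision=4,suppress=True)
cv2.imwrite("pics/b4.png",np.hstack([cv2.resize(D[140:240,280:400],(400,333),interpolation=cv2.INTER_CUBIC),cv2.resize(S[90:190,200:320],(400,333),interpolation=cv2.INTER_CUBIC)]))
E
```

```text
time: 34.6
position: [0.5219, -0.1549, 0.008]
eef_rot: [-0.435, -3.105, -0.002]
force: [2.2, 0.4, 1.0]
width: 0.0452
grip_force: 0.0
time: 35.02
position: [0.525, -0.1559, 0.0115]
eef_rot: [0.436, 3.108, -0.001]
force: [0.3, -0.1, -0.4]
width: 0.0289
grip_force: 21.9
time: 35.43
position: [0.5191, -0.1542, 0.053]
eef_rot: [0.436, 3.107, -0.001]
force: [0.6, -0.2, -1.4]
width: 0.0291
grip_force: 21.8
```

View pics/b4.png

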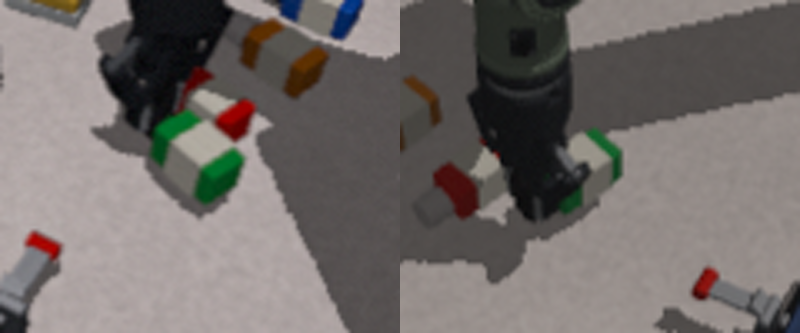

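The green bottle is gripped, cap at width 29 mm. I'll lift higher and get its tilt by triangulating the two green bands.

```bash
cat > tilt.py <<'E'
import sys
from m import *
np.set_printoptions(precision=4,suppress=True)
col=sys.argv[1]
lo,hi={"green":((50,120,30),(80,255,255)),"red":((0,150,30),(5,255,255)),"amber":((8,130,25),(20,255,255)),"blue":((100,150,25),(125,255,255))}[col]
P=get_obs()["position"]; out={}
for n in("scene","side","wrist"):
    im=get_image(n); u,v=proj(n,P); r=60 if n!="wrist" else 130; bx=tuple(int(max(0,q)) for q in(u-r,v-r,u+r,v+r))
    out[n]=[(b[0].round(1).tolist(),b[1][:4].tolist(),int(b[1][4])) for b in blobs(im,"",lo,hi,bx,3,12)]; print(n,np.round([u,v]),out[n])
for a in out["scene"]:
    for b in out["side"]:
        X,e=tri(ray("scene",*a[0]),ray("side",*b[0]))
        if e<.02: print(a[0],b[0],X,"rel TCP",(X-P)*1000,"e %.4f"%e)
E
python3 -m jog '[[[0,0,-25],0],[[0,0,-25],0],[[0,0,-25],0],[[0,0,0],0],[[0,0,0],0]]'
python3 tilt.py green
```

```text
time: 35.95
position: [0.5189, -0.1541, 0.1261]
eef_rot: [0.436, 3.109, -0.001]
force: [-0.6, -0.1, -0.7]
width: 0.0288
grip_force: 20.9
scene [239. 137.] [([261.6, 117.8], [255, 112, 11, 16], 45), ([250.2, 133.7], [247, 130, 7, 8], 40)]
side [328. 159.] [([350.8, 175.1], [344, 167, 15, 17], 148), ([334.9, 161.9], [329, 155, 16, 18], 123)]
wrist [251. 258.] [([249.7, 220.2], [206, 199, 89, 48], 3768)]
[261.6, 117.8] [350.8, 175.1] [ 0.437  -0.1266  0.1384] rel TCP [-81.8524  27.5089  12.343 ] e 0.0054
[261.6, 117.8] [334.9, 161.9] [ 0.4757 -0.1015  0.1862] rel TCP [-43.1461  52.636   60.1401] e 0.0113
[250.2, 133.7] [334.9, 161.9] [ 0.4952 -0.1336  0.1373] rel TCP [-23.646   20.4873  11.2082] e 0.0142
```

The bottle is held rigidly horizontal. I'll lower it to just above hanging height and loosen the grip step by step so the heavy base swings down.

```bash
python3 -m jog '[[[0,0,24],0],[[0,0,0],0],[[0,0,0],0]]' -0.40
python3 -m jog '[[[0,0,0],0],[[0,0,0],0],[[0,0,0],0]]' -0.36
python3 -m jog '[[[0,0,0],0],[[0,0,0],0],[[0,0,0],0]]' -0.34
python3 tilt.py green | grep -v wrist
```

```text
time: 36.35
position: [0.5166, -0.1534, 0.0993]
eef_rot: [-0.435, -3.105, -0.001]
force: [-0.3, -1.1, -1.2]
width: 0.0286
grip_force: 20.5
time: 36.6
position: [0.5188, -0.1541, 0.102]
eef_rot: [0.436, 3.11, -0.0]
force: [0.6, 0.4, -2.0]
width: 0.0286
grip_force: 20.5
time: 36.85
position: [0.5185, -0.154, 0.1017]
eef_rot: [0.436, 3.111, -0.0]
force: [0.2, -0.3, -1.4]
width: 0.0285
grip_force: 20.5
scene [239. 142.] [([261.6, 123.8], [256, 118, 10, 16], 43), ([250.3, 139.4], [247, 135, 7, 9], 37)]
side [327. 165.] [([348.6, 181.5], [342, 174, 15, 16], 137), ([333.6, 167.6], [328, 161, 15, 17], 121)]
[261.6, 123.8] [348.6, 181.5] [ 0.4378 -0.126   0.1137] rel TCP [-80.6379  27.9422  12.038 ] e 0.0054
[261.6, 123.8] [333.6, 167.6] [ 0.4765 -0.1016  0.1641] rel TCP [-41.9657  52.4125  62.4013] e 0.0088
[250.3, 139.4] [333.6, 167.6] [ 0.496  -0.1339  0.114 ] rel TCP [-22.4876  20.0648  12.3191] e 0.0162
```

```bash
python3 -m jog '[[[0,0,0],0],[[0,0,0],0]]' -0.325
python3 -m jog '[[[0,0,0],0],[[0,0,0],0]]' -0.315
python3 tilt.py green | grep -v wrist | tail -3
```

```text
time: 37.17
position: [0.5184, -0.154, 0.1014]
eef_rot: [0.436, 3.111, -0.0]
force: [0.4, -0.0, -1.4]
width: 0.0286
grip_force: 18.4
time: 37.33
position: [0.5184, -0.154, 0.1013]
eef_rot: [0.436, 3.111, -0.0]
force: [-0.7, 0.7, -2.3]
width: 0.0294
grip_force: 10.8
[261.7, 124.1] [348.4, 181.8] [ 0.438  -0.1256  0.1128] rel TCP [-80.3913  28.356   11.4815] e 0.0054
[261.7, 124.1] [333.6, 167.8] [ 0.4765 -0.1014  0.1633] rel TCP [-41.9098  52.5553  61.9153] e 0.0083
[250.3, 139.5] [333.6, 167.8] [ 0.4959 -0.134   0.1133] rel TCP [-22.5356  19.9572  11.9433] e 0.0161
```

```bash
python3 -m jog '[[[0,0,0],0],[[0,0,0],0]]' -0.309
python3 -m jog '[[[0,0,0],0],[[0,0,0],0]]' -0.304
python3 tilt.py green | grep -v wrist | tail -3
```

```text
time: 37.65
position: [0.518, -0.1539, 0.1013]
eef_rot: [-0.436, -3.11, -0.0]
force: [-0.7, 0.9, -2.4]
width: 0.0293
grip_force: 3.1
time: 37.82
position: [0.5186, -0.154, 0.1016]
eef_rot: [0.436, 3.11, -0.0]
force: [0.4, 0.4, 0.3]
width: 0.0294
grip_force: 0.0
side [327. 165.] [([302.8, 163.2], [298, 158, 14, 14], 96), ([314.7, 176.9], [308, 171, 14, 13], 88)]
[225.5, 162.8] [302.8, 163.2] [ 0.5886 -0.1527  0.0744] rel TCP [ 70.0011   1.3241 -27.1738] e 0.0122
[225.5, 162.8] [314.7, 176.9] [ 0.5551 -0.1793  0.015 ] rel TCP [ 36.454  -25.273  -86.5219] e 0.0140
```

It slipped out. I'll raise and locate it numerically.

```bash
python3 -m jog '[[[0,0,-30],0],[[0,0,-30],0],[[30,0,-30],0],[[30,0,0],0],[[0,0,0],0],[[0,0,0],0]]' 0.1
python3 - <<'E'
from m import *
np.set_printoptions(precision=4,suppress=True)
for n,bx in(("scene",(190,120,300,220)),("side",(260,130,360,220)),("wrist",None)):
    im=get_image(n); cw=pose(n)
    print(n,[(b[0],b[1][4],onz(n,*b[0],.03,cw)[:2]) for b in blobs(im,"",(50,120,30),(80,255,255),bx,3,15)])
    if n=="wrist":
        print("black",[(b[0],b[1],onz(n,*b[0],.025,cw)[:2]) for b in blobs(im,"",(0,0,0),(180,255,45),(80,0,430,300),5,100)])
        cv2.imwrite("pics/last.png",im)
print(get_obs()["position"])
E
```

```text
time: 38.47
position: [0.4604, -0.1373, 0.1915]
eef_rot: [0.436, 3.11, -0.001]
force: [-0.4, -0.4, 0.2]
width: 0.0468
grip_force: 0.0
scene [(array([216.5227, 175.6515]), np.int32(132), array([ 0.6115, -0.1762])), (array([230.5909, 164.9091]), np.int32(44), array([ 0.5577, -0.1623]))]
side [(array([312.9009, 175.9099]), np.int32(111), array([ 0.5566, -0.1577])), (array([299.6667, 164.6667]), np.int32(72), array([ 0.6139, -0.1744]))]
wrist [(array([249.5045, 259.6739]), np.int32(785), array([ 0.5562, -0.1654])), (array([249.5859, 305.0732]), np.int32(396), array([ 0.6171, -0.1827]))]
black [(array([183.8694, 281.7156]), array([ 151,  251,   53,   49, 1118], dtype=int32), array([ 0.5665, -0.2505])), (array([314.7608, 281.9963]), array([ 296,  251,   52,   49, 1083], dtype=int32), array([ 0.6103, -0.0991]))]
[ 0.462  -0.1378  0.1905]
```

Run:
```python
from h import *
S=get_image("scene");D=get_image("side")
for P in([.655,-.187,.02],[.517,-.151,.02],[.56,-.162,.035],[.64,-.183,.02]):
    for n,im in(("scene",S),("side",D)):
        u,v=map(int,np.round(proj(n,P))); print(P,n,(u,v),im[v-2:v+3,u-2:u+3].reshape(-1,3).mean(0).round())
```

```text
[0.655, -0.187, 0.02] scene (205, 187) [67. 68. 72.]
[0.655, -0.187, 0.02] side (291, 159) [93. 94. 99.]
[0.517, -0.151, 0.02] scene (241, 159) [135. 138. 146.]
[0.517, -0.151, 0.02] side (323, 185) [160. 161. 171.]
[0.56, -0.162, 0.035] scene (230, 164) [ 65. 106.  52.]
[0.56, -0.162, 0.035] side (313, 173) [ 44. 106.  11.]
[0.64, -0.183, 0.02] scene (209, 183) [26. 25. 25.]
[0.64, -0.183, 0.02] side (294, 162) [17. 20. 14.]
```

Run:
```python
from h import *
D=get_image("side");S=get_image("scene")
cv2.imwrite("pics/b5.png",np.hstack([cv2.resize(D[120:220,260:380],(400,333),interpolation=cv2.INTER_CUBIC),cv2.resize(S[110:210,180:300],(400,333),interpolation=cv2.INTER_CUBIC)]))
```

```text
(no output)
```

View pics/b5.png

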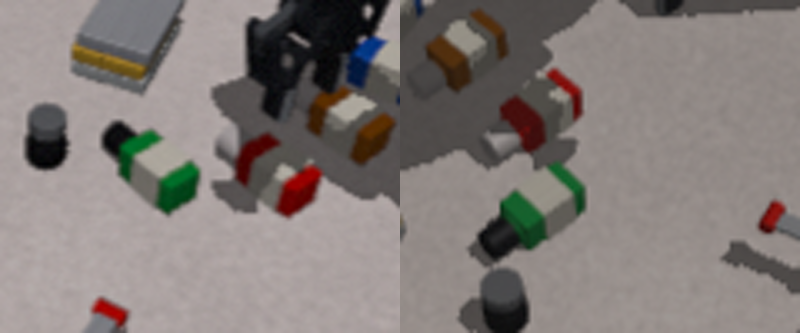

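The picture shows the green bottle lying with its cap away, now about 5 cm from the jar, and the jar is untouched. I'll grip it by the body, carry it back about 12 cm and lay it down. This time I'll grip only the cap's end with a light force.

```bash
python3 -m jog '[[[-32,1,30],0],[[-32,1,30],0],[[-32,1,30],0],[[-30,1,30],0],[[0,0,30],0],[[0,0,22],0],[[0,0,0],0],[[0,0,0],0]]' 0.4
python3 -m jog '[[[0,0,0],0],[[0,0,0],0],[[0,0,0],0],[[0,0,0],0],[[0,0,0],0]]' -1 40
python3 -m jog '[[[0,0,-10],0],[[0,0,-10],0],[[30,0,0],0],[[30,0,0],0],[[30,0,0],0],[[30,0,0],0],[[0,0,0],0],[[0,0,8],0],[[0,0,8],0],[[0,0,3],0],[[0,0,0],0]]'
python3 -m jog '[[[0,0,0],0],[[0,0,0],0],[[0,0,0],0],[[0,0,-30],0],[[0,0,-30],0],[[0,0,-30],0],[[0,0,-30],0],[[0,0,0],0]]' 0.2
python3 -m jog '[[[-40,0,0],0],[[-10,0,0],0],[[0,0,0],0],[[0,0,0],0]]' 0.06
python3 bot.py green
```

```text
time: 39.48
position: [0.5776, -0.1669, 0.0225]
eef_rot: [-0.436, -3.108, -0.001]
force: [0.0, 0.3, 0.6]
width: 0.0598
grip_force: 0.0
time: 39.9
position: [0.5796, -0.1676, 0.0261]
eef_rot: [0.436, 3.107, -0.001]
force: [0.1, -0.5, 6.4]
width: 0.0386
grip_force: 41.1
time: 40.82
position: [0.464, -0.1344, 0.0261]
eef_rot: [0.436, 3.111, -0.0]
force: [-4.9, 1.1, 16.3]
width: 0.0387
grip_force: 42.3
time: 41.48
position: [0.4668, -0.1353, 0.1501]
eef_rot: [0.435, 3.1, -0.003]
force: [0.4, -1.2, 0.3]
width: 0.0515
grip_force: 0.0
time: 41.82
position: [0.5108, -0.1478, 0.1436]
eef_rot: [-0.436, -3.109, -0.001]
force: [-0.8, -0.3, -0.5]
width: 0.0454
grip_force: 0.0
[(array([249.5521, 112.6813]), array([226, 104,  48,  18, 844], dtype=int32)), (array([249.0754, 177.1691]), array([ 227,  166,   45,   26, 1035], dtype=int32))]
yaw -16.4
top edge [ 0.4375 -0.127 ] bottom edge [ 0.4509 -0.1309]
top edge [ 0.4857 -0.1412] bottom edge [ 0.5078 -0.1475]
grip(90mm) [ 0.5238 -0.1524]
now [ 0.5101 -0.1475  0.1437] yaw 164.0 w 0.045 twist 0.4 shift now [-15.   -0.9 131.7] shift after twist [-15.   -0.8 131.7] t 41.9
```

```bash
python3 -m jog '[[[-24,-0.8,30],0],[[0,0,30],0],[[0,0,35],0],[[0,0,35],0],[[0,0,0],0],[[0,0,0],0]]'
python3 -m jog '[[[0,0,0],0],[[0,0,0],0],[[0,0,0],0],[[0,0,0],0],[[0,0,0],0]]' -1 20
python3 -m jog '[[[0,0,-5],0],[[0,0,0],0],[[0,0,0],0]]' -0.316
python3 -m jog '[[[0,0,-8],0],[[0.5,0,-8],0],[[1,0,-8],0],[[2,0,-8],0],[[0,0,0],0]]'
python3 tilt.py green | grep rel
```

```text
time: 42.37
position: [0.5317, -0.1546, 0.0136]
eef_rot: [-0.435, -3.106, -0.001]
force: [0.4, 0.3, 0.8]
width: 0.0452
grip_force: 0.0
time: 42.78
position: [0.5354, -0.1557, 0.0167]
eef_rot: [0.436, 3.107, -0.001]
force: [1.3, 0.5, 3.2]
width: 0.0251
grip_force: 19.6
time: 43.03
position: [0.5337, -0.1552, 0.0202]
eef_rot: [0.436, 3.111, -0.0]
force: [-0.7, 0.6, -0.5]
width: 0.0292
grip_force: 0.0
time: 43.45
position: [0.5312, -0.1545, 0.054]
eef_rot: [0.436, 3.108, -0.001]
force: [-0.3, 0.3, -1.2]
width: 0.0293
grip_force: 0.0
[249.4, 156.0] [341.1, 201.0] [ 0.4594 -0.163  -0.0288] rel TCP [-71.7607  -8.4722 -82.846 ] e 0.0124
[249.4, 156.0] [326.6, 188.4] [ 0.4994 -0.1343  0.031 ] rel TCP [-31.7425  20.1808 -23.0498] e 0.0053
[261.3, 144.5] [341.1, 201.0] [ 0.4438 -0.1243  0.0278] rel TCP [-87.3302  30.1915 -26.2011] e 0.0019
[261.3, 144.5] [326.6, 188.4] [ 0.4823 -0.0992  0.0814] rel TCP [-48.9058  55.3251  27.3849] e 0.0078
```

```bash
python3 -m jog '[[[0,0,0],0],[[0,0,0],0],[[0,0,0],0],[[0,0,20],0],[[0,0,25],0],[[0,0,2],0],[[0,0,0],0],[[0,0,0],0]]' 0.06
python3 -m jog '[[[0,0,0],0],[[0,0,0],0],[[0,0,0],0],[[0,0,0],0],[[0,0,0],0]]' -1 20
python3 -m jog '[[[0,0,-4],0],[[0,0,0],0],[[0,0,0],0]]' -0.33
```

```text
time: 44.27
position: [0.5308, -0.1544, 0.0053]
eef_rot: [0.436, 3.111, -0.0]
force: [-0.4, -0.7, -0.4]
width: 0.0455
grip_force: 0.0
time: 44.68
position: [0.5316, -0.1546, 0.0059]
eef_rot: [0.436, 3.108, -0.001]
force: [1.2, 0.2, 4.2]
width: 0.0293
grip_force: 21.8
time: 44.93
position: [0.5299, -0.1541, 0.0088]
eef_rot: [-0.436, -3.11, -0.0]
force: [-0.1, 0.2, -1.6]
width: 0.029
grip_force: 21.5
```

Good grip. I'll lift on the arc and loosen a little.

```bash
python3 -m jog '[[[0,0,-8],0],[[0.5,0,-8],0],[[0,0,0],0]]' -0.316
python3 -m jog '[[[1,0,-8],0],[[2,0,-8],0],[[3,0,-8],0],[[0,0,0],0]]'
python3 tilt.py green | grep rel
```

```text
time: 45.18
position: [0.5309, -0.1544, 0.0265]
eef_rot: [0.436, 3.108, -0.001]
force: [0.6, 0.1, -0.6]
width: 0.0296
grip_force: 12.6
time: 45.52
position: [0.5245, -0.1526, 0.0508]
eef_rot: [0.436, 3.109, -0.001]
force: [0.1, -0.5, -1.5]
width: 0.0292
grip_force: 12.7
[250.5, 152.3] [330.0, 183.7] [ 0.4952 -0.1347  0.05  ] rel TCP [-29.3075  17.8796  -0.8728] e 0.0132
[250.5, 152.3] [340.9, 200.0] [ 0.4572 -0.1579 -0.0139] rel TCP [-67.3162  -5.3785 -64.7781] e 0.0052
```

It's pivoting: the base stays on the table while the shoulder rises. I'll continue the arc.

```bash
python3 -m jog '[[[6,0,-7.5],0],[[6,0,-7.5],0],[[7.5,0,-6.5],0],[[7.5,0,-6],0],[[0,0,0],0]]'
python3 tilt.py green | grep -v wrist
python3 -m jog '[[[8.5,0,-5],0],[[8.5,0,-5],0],[[9,0,-3.5],0],[[9,0,-3.5],0],[[0,0,0],0]]'
python3 tilt.py green | grep -v wrist
```

```text
time: 46.08
position: [0.4967, -0.1446, 0.0778]
eef_rot: [0.436, 3.111, -0.0]
force: [-0.2, 0.6, -1.8]
width: 0.0292
grip_force: 12.6
scene [246. 143.] [([257.1, 142.0], [252, 136, 10, 12], 63)]
side [331. 176.] [([338.1, 183.7], [330, 178, 18, 13], 152), ([348.2, 201.0], [340, 196, 17, 10], 72)]
[257.1, 142.0] [338.1, 183.7] [ 0.4693 -0.1269  0.075 ] rel TCP [-27.4715  17.7167  -2.8161] e 0.0116
[257.1, 142.0] [348.2, 201.0] [ 0.4315 -0.1477  0.013 ] rel TCP [-65.254   -3.1478 -64.7905] e 0.0001
time: 46.65
position: [0.4623, -0.1347, 0.094]
eef_rot: [-0.436, -3.11, -0.0]
force: [-0.1, 0.4, -2.1]
width: 0.0297
grip_force: 12.4
scene [255. 133.] [([265.3, 132.9], [260, 127, 11, 12], 69)]
side [341. 180.] [([348.0, 187.9], [339, 182, 19, 13], 171), ([357.0, 206.2], [348, 201, 18, 10], 68)]
[265.3, 132.9] [348.0, 187.9] [ 0.4369 -0.1179  0.0882] rel TCP [-25.3589  16.8266  -5.8058] e 0.0105
[265.3, 132.9] [357.0, 206.2] [ 0.3995 -0.136   0.0278] rel TCP [-62.8076  -1.2793 -66.2159] e 0.0050
```

```bash
cat > tp.py <<'E'
# tilt from the side view: intersect band rays with the vertical plane of the bottle axis (shifted 20 mm to visible face)
import sys
from m import *
C={"green":((50,120,30),(80,255,255)),"red":((0,150,30),(5,255,255)),"amber":((8,130,25),(20,255,255)),"blue":((100,150,25),(125,255,255))}
lo,hi=C[sys.argv[1]]; o=get_obs(); P=o["position"]; M=R.from_rotvec(o["eef_rot"]).as_matrix(); n=M[:,1]
for cam in("side","scene"):
    u,v=proj(cam,P); im=get_image(cam); q=[]
    for b in blobs(im,"",lo,hi,tuple(int(max(0,t)) for t in(u-60,v-60,u+60,v+60)),3,20):
        p,w=ray(cam,*b[0]); s=np.sign(-(w@n)); t=((P+n*.02*s-p)@n)/(w@n); X=p+w*t; d=X-P; q.append((round(d@M[:,0]*1000),round(d[2]*1000),round(X[2]*1000),int(b[1][4])))
    print(cam,"(toolx, dz, z, area)",q)
    if len(q)>1: a=np.subtract(q[0][:2],q[1][:2]); a=a if a[1]>0 else -a; print("  axis from vertical deg %.0f"%np.degrees(np.arctan2(a[0],a[1])))
print(P.round(4),"w %.4f grip %.1f"%(o["width"],o["grip_force"]))
E
python3 tp.py green
```

```text
side (toolx, dz, z, area) [(40, 16, 109, 167), (82, -19, 75, 68)]
  axis from vertical deg -50
scene (toolx, dz, z, area) [(21, 1, 95, 70)]
[ 0.4647 -0.1355  0.0936] w 0.0291 grip 12.4
```

```bash
python3 -m jog '[[[0,0,0],0],[[0,0,0],0]]' -0.313
python3 tp.py green
python3 -m jog '[[[0,0,0],0],[[0,0,0],0]]' -0.311
python3 tp.py green
```

```text
time: 47.07
position: [0.4647, -0.1355, 0.0932]
eef_rot: [-0.436, -3.111, 0.0]
force: [0.4, 0.9, -0.7]
width: 0.0295
grip_force: 9.9
side (toolx, dz, z, area) [(39, 13, 106, 171), (78, -24, 70, 65)]
  axis from vertical deg -47
scene (toolx, dz, z, area) [(18, 0, 93, 74)]
[ 0.4647 -0.1355  0.0932] w 0.0295 grip 9.9
time: 47.33
position: [0.4645, -0.1354, 0.0933]
eef_rot: [-0.436, -3.111, 0.0]
force: [0.1, 0.2, -2.0]
width: 0.0299
grip_force: 7.5
side (toolx, dz, z, area) [(28, 2, 95, 168), (51, -50, 44, 45)]
  axis from vertical deg -24
scene (toolx, dz, z, area) [(-4, -2, 92, 98)]
[ 0.4645 -0.1354  0.0933] w 0.0299 grip 7.5
```

Controlled swing: it's at −24° and still turning.

```bash
python3 -m jog '[[[0,0,0],0],[[0,0,0],0]]' -0.311
python3 tp.py green
python3 -m jog '[[[0,0,0],0],[[0,0,0],0]]' -0.310
python3 tp.py green
```

```text
time: 47.6
position: [0.4645, -0.1354, 0.0934]
eef_rot: [-0.436, -3.111, 0.0]
force: [1.4, 0.0, -1.7]
width: 0.0294
grip_force: 7.3
side (toolx, dz, z, area) [(24, 0, 93, 162), (37, -58, 35, 32)]
  axis from vertical deg -13
scene (toolx, dz, z, area) [(-7, -1, 93, 98)]
[ 0.4645 -0.1354  0.0934] w 0.0294 grip 7.3
time: 47.87
position: [0.4645, -0.1354, 0.0934]
eef_rot: [0.436, 3.111, -0.0]
force: [-0.5, 0.4, -1.6]
width: 0.0294
grip_force: 6.7
side (toolx, dz, z, area) [(24, 0, 93, 164), (39, -56, 37, 38)]
  axis from vertical deg -15
scene (toolx, dz, z, area) [(-7, -1, 92, 99)]
[ 0.4645 -0.1354  0.0934] w 0.0294 grip 6.7
```

It's nearly upright with the base at the table. I'll press lightly to seat the base, release, and check.

```bash
python3 -m jog '[[[0,0,2],0],[[0,0,2],0],[[0,0,0],0]]'
python3 tp.py green
python3 -m jog '[[[0,0,0],0],[[0,0,0],0],[[0,0,0],0],[[0,0,0],0]]' -0.2
python3 tp.py green
```

```text
time: 48.22
position: [0.4642, -0.1353, 0.0889]
eef_rot: [-0.436, -3.11, -0.0]
force: [1.0, 0.5, -1.3]
width: 0.0299
grip_force: 6.7
side (toolx, dz, z, area) [(24, -1, 88, 157), (37, -58, 31, 31)]
  axis from vertical deg -13
scene (toolx, dz, z, area) [(-7, -1, 88, 97)]
[ 0.4642 -0.1353  0.0889] w 0.0299 grip 6.7
time: 48.65
position: [0.4647, -0.1355, 0.0896]
eef_rot: [0.436, 3.111, -0.0]
force: [-0.5, -0.4, 0.1]
width: 0.034
grip_force: 0.0
side (toolx, dz, z, area) [(34, -10, 80, 155)]
scene (toolx, dz, z, area) [(10, -7, 82, 102)]
[ 0.4647 -0.1355  0.0896] w 0.0340 grip 0.0
```

```bash
cat > st.py <<'E'
import sys
from m import *
np.set_printoptions(precision=4,suppress=True)
C={"green":((50,120,30),(80,255,255)),"red":((0,150,30),(5,255,255)),"amber":((8,130,25),(20,255,255)),"blue":((100,150,25),(125,255,255))}
lo,hi=C[sys.argv[1]]; P=get_obs()["position"]; r={}
for n in("scene","side"):
    u,v=proj(n,P); b=blobs(get_image(n),"",lo,hi,tuple(int(max(0,t)) for t in(u-70,v-60,u+70,v+80)),3,15)
    r[n]=[(x[0],x[1]) for x in b]; print(n,[(x[0].round(1),x[1].tolist()) for x in b])
X,e=tri(ray("scene",*r["scene"][0][0]),ray("side",*r["side"][0][0])); print("band",X,e,"TCP",P)
E
python3 st.py green
```

```text
scene [(array([261.6, 138.4]), [253, 133, 17, 12, 103])]
side [(array([344.1, 194.4]), [336, 188, 19, 14, 148])]
band [ 0.4417 -0.1255  0.0558] 0.000888590664965971 TCP [ 0.4646 -0.1354  0.0895]
```

```bash
python3 -m jog '[[[0,0,-40],0],[[0,0,-40],0],[[0,0,0],0],[[0,0,0],0]]' 0.1
cat > asc.py <<'E'
import sys
from h import *
n=sys.argv[1]; x0,y0,x1,y1,s=map(int,sys.argv[2:7]); im=get_image(n)
h=cv2.cvtColor(im,cv2.COLOR_BGR2HSV)[y0:y1:s,x0:x1:s]
for row in h:
    print("".join("#" if v<45 else("." if S<90 else("R" if H<6 or H>170 else "A" if H<25 else "G" if H<95 else "B")) if not(S<60 and v>165) else "w" for H,S,v in row.astype(int)))
E
python3 asc.py side 325 170 365 225 1
python3 st.py green
```

```text
time: 49.18
position: [0.4661, -0.1359, 0.1717]
eef_rot: [0.435, 3.105, -0.002]
force: [-0.3, -0.5, -1.0]
width: 0.0472
grip_force: 0.0
wwww..RRRRR...............RRRRR.........
wwww..RRRR..............RRRRRRRR........
www..RRRRR........ww...RRRRRRRRR........
www...RRRR.........w..RRRRRRRRRR........
www....RRR..........RRRRRRRRRRR.........
ww......R...........RRRRRRRRRR..........
...................RRRRRRRRRRR.ww.......
...................RRRRRRRRRRR.wwww.....
...................RRRRRRRRRR..wwwwww...
...................RRRRRRRRRR..wwwwwww..
..................RRR###RRRRR.wwwwwwwwww
............w.....R#######R..wwwwwwwwwww
...........wwww...#########..wwwwwwwwwww
...........wwwww..#########...wwwwwwwwww
w..........wwwww..##########..wwwwwwwwww
wwww.......wwwww..##########..wwwwwwwwww
wwwwww....wwwwww..##########.wwwwwwwwwww
wwwwwwwwwwwwww...##########..wwwwwwwwwww
wwwwwwwwwwwww..GG##########..wwwwwwwwwww
wwwwwwwwwww..GGGG##########..wwwwwwwwwww
wwwwwwwwww..GGGGG##########G..wwwwwwwwww
wwwwwwwwww..GGGGG##########GG..wwwwwwwww
wwwwwwwwww..GGGGGG########GGGG..wwwwwwww
wwwwwwwwww.GGGGGGGGGG
[... 787 characters left out ...]
wwwwwwwwwww
wwwwwwwwwwwwwww.....wwwwwwwwwwwwwwwwwwww
wwwwwwwwwwwwwwwwwwwwwwwwwwwwwwwwwwwwwwww
wwwwwwwwwwwwwwwwwwwwwwwwwwwwwwwwwwwwwwww
wwwwwwwwwwwwwww..wwwwwwwwwwwwwwwwwwwwwww
wwwwwwwwwwwwwwwwwwwwwwwwwwwwwwwwwwwwww.w
wwwwwwwwwwwwwwwwwwwwwwwwwwwwwwwwwwwwwwww
wwwwww.wwwwwwwwwwwwwwwwwwwwwwwwwwwwwwwww
wwwwwwwwwwwwwwwwwwwwwwwww..wwwwwwwwwwwww
wwwwwwwwwwwwwwwwwwwww.www...wwwwwwwwwwww
wwwwwwwwwwwwwwwwwwwww..wwww..wwwwwwwwwww
wwwwwwwwwwwwwwwwwwwwwwwwwwwwwwwwwwwwwwww
wwwwwwwwwwwwwwwwwwwwwwwwwwwwwwwwwwwwwwww
scene [(array([260.6, 138.6]), [253, 133, 16, 12, 118])]
side [(array([344.8, 194.9]), [336, 188, 19, 15, 147])]
band [ 0.4405 -0.1294  0.0508] 0.00010134907204339764 TCP [ 0.4647 -0.1354  0.1699]
```

Standing upright, cap up. I'll find the cap centre and regrip it firmly.

```bash
python3 - <<'E'
from m import *
np.set_printoptions(precision=4,suppress=True)
W=get_image("wrist");cw=pose("wrist"); print("exp",proj("wrist",[.443,-.13,.1],cw))
for b in blobs(W,"",(0,0,0),(180,255,45),(150,60,350,290),4,60): print(b[0],b[1],onz("wrist",*b[0],.09,cw))
for b in blobs(W,"",(50,120,30),(80,255,255),(150,60,350,300),3,60): print("G",b[0],b[1],onz("wrist",*b[0],.07,cw))
print(onz("side",347.3,184.5,.1))
E
python3 go.py .443 -.13 .082
```

```text
exp (np.float64(249.2830183189356), np.float64(182.3282098766266))
[249.0068 175.321 ] [ 230  154   39   43 1321] [ 0.4403 -0.1295  0.09  ]
[197.2212 274.0505] [187 251  17  39 416] [ 0.5122 -0.1964  0.09  ]
[301.7918 274.1574] [296 251  18  39 413] [ 0.537  -0.1099  0.09  ]
[173.2755 275.1579] [163 260  22  30 323] [ 0.5076 -0.2167  0.09  ]
G [249.9504 158.3822] [226 144  47  47 968] [ 0.4318 -0.1262  0.07  ]
[ 0.4398 -0.1236  0.1   ]
now [ 0.4635 -0.1351  0.168 ] yaw 164.0 w 0.047 twist 0.0 shift now [20.9 -0.7 86.1] shift after twist [20.9 -0.7 86.1] t 49.4
```

```bash
python3 -m jog '[[[12,0,20],0],[[12,-0.5,20],0],[[0,0,25],0],[[0,0,25],0],[[0,0,0],0],[[0,0,0],0]]' 0.06
python3 -m jog '[[[0,0,0],0],[[0,0,0],0],[[0,0,0],0],[[0,0,0],0]]' -1 50
python3 -m jog '[[[0,0,-20],0],[[0,0,-40],0],[[0,0,-40],0],[[0,0,-40],0],[[0,0,0],0]]'
python3 go.py .68 .155 .23
python3 tp.py green
```

```text
time: 49.88
position: [0.44, -0.1289, 0.078]
eef_rot: [-0.435, -3.106, -0.001]
force: [0.2, -0.0, -0.4]
width: 0.0456
grip_force: 0.0
time: 50.22
position: [0.4423, -0.1296, 0.0805]
eef_rot: [0.436, 3.108, -0.001]
force: [0.5, -0.8, 1.7]
width: 0.0276
grip_force: 49.4
time: 50.63
position: [0.4457, -0.1307, 0.2275]
eef_rot: [0.434, 3.095, -0.005]
force: [1.3, -0.8, -1.1]
width: 0.0278
grip_force: 49.8
now [ 0.4457 -0.1307  0.2275] yaw 164.0 w 0.028 twist 0.0 shift now [-1.468e+02  3.391e+02 -2.000e-01] shift after twist [-1.468e+02  3.391e+02 -2.000e-01] t 50.6
side (toolx, dz, z, area) [(14, -7, 221, 192), (4, -72, 155, 28)]
  axis from vertical deg 9
scene (toolx, dz, z, area) [(-16, -2, 225, 152)]
[ 0.4457 -0.1307  0.2275] w 0.0278 grip 49.8
```

```bash
python3 -m jog '[[[-14.7,33.9,0],0],[[-14.7,33.9,0],0],[[-14.7,33.9,0],0],[[-14.7,33.9,0],0],[[-14.7,33.9,0],0],[[-14.7,33.9,0],0],[[-14.7,33.9,0],0],[[-14.7,33.9,0],0],[[-14.7,33.9,0],0],[[-14.7,33.9,0],0],[[0,0,0],0],[[0,0,0],0]]'
python3 go.py .68 .155 .09
python3 -m jog '[[[0,0,30],0],[[0,0,35],0],[[0,0,30],0],[[0,0,20],0],[[0,0,10],0],[[0,0,0],0],[[0,0,0],0]]'
python3 go.py .68 .155 .0855
```

```text
time: 51.73
position: [0.6753, 0.1576, 0.2153]
eef_rot: [-0.432, -3.106, 0.004]
force: [-1.0, -0.8, -1.4]
width: 0.0271
grip_force: 50.0
now [0.6753 0.1576 0.2153] yaw 164.2 w 0.027 twist 0.0 shift now [ -5.9  -0.8 125.3] shift after twist [ -5.9  -0.8 125.3] t 51.7
time: 52.32
position: [0.6756, 0.1555, 0.0944]
eef_rot: [-0.437, -3.11, 0.001]
force: [-0.3, 0.5, -1.4]
width: 0.0275
grip_force: 50.0
now [0.6756 0.1555 0.0944] yaw 164.0 w 0.027 twist 0.0 shift now [-4.4  0.7  8.9] shift after twist [-4.4  0.7  8.9] t 52.3
```

```bash
python3 -m jog '[[[-4,0,4],0],[[0,0,3],0],[[0,0,2],0],[[0,0,0],0],[[0,0,0],0]]'
python3 -m jog '[[[0,0,0],0],[[0,0,0],0],[[0,0,0],0],[[0,0,0],0],[[0,0,-20],0],[[0,0,-40],0],[[0,0,-40],0],[[0,0,-40],0],[[0,0,0],0]]' 0.1
python3 - <<'E'
from m import *
np.set_printoptions(precision=4,suppress=True)
W=get_image("wrist");cw=pose("wrist"); print("exp",proj("wrist",[.68,.155,.105],cw),proj("side",[.68,.155,.105]))
for b in blobs(W,"",(50,120,30),(80,255,255),(100,30,400,300),3,60): print("G",b[0],b[1],onz("wrist",*b[0],.075,cw))
b=blobs(get_image("side"),"",(50,120,30),(80,255,255),(180,150,280,250),3,15); a=blobs(get_image("scene"),"",(50,120,30),(80,255,255),(280,180,390,280),3,15)
print([(x[0],x[1]) for x in b],[(x[0],x[1]) for x in a])
if a and b: print(tri(ray("scene",*a[0][0]),ray("side",*b[0][0])))
E
```

```text
time: 52.73
position: [0.6798, 0.1552, 0.0857]
eef_rot: [0.436, 3.111, 0.0]
force: [-0.4, -0.4, -1.0]
width: 0.0277
grip_force: 50.0
time: 53.48
position: [0.6837, 0.156, 0.236]
eef_rot: [0.434, 3.094, 0.009]
force: [0.9, -0.1, 0.4]
width: 0.0467
grip_force: 0.0
exp (np.float64(247.9806408379351), np.float64(183.02305840143563)) (np.float64(209.96243059664235), np.float64(206.55585737818666))
G [247.7122 162.3255] [228 149  39  40 768] [0.6676 0.1583 0.075 ]
[(array([212.8244, 217.7634]), array([202, 211,  20,  13, 131], dtype=int32))] [(array([306.3289, 243.0671]), array([297, 235,  20,  16, 149], dtype=int32))]
(array([0.6789, 0.1548, 0.0562]), np.float64(0.004633370547236576))
```

Green stands in the case at (0.679,0.155). Next is red.

```bash
python3 -m jog '[[[2,-35.4,0],0],[[2,-35.4,0],0],[[2,-35.4,0],0],[[2,-35.4,0],0],[[2,-35.4,0],0],[[2,-35.4,0],0],[[2,-35.4,0],0],[[2,-35.4,0],0],[[2,-35.4,0],0],[[2,-35.4,0],0],[[2,-35.4,0],0],[[2,-35.4,0],0],[[0,0,35],0],[[0,0,35],0],[[0,0,20],0],[[0,0,0],0],[[0,0,0],0]]' 0.06
sed -i 's/u\*.09/u*.098/g; s/\.012,np/.007,np/' bot.py
python3 bot.py red
```

```text
time: 55.05
position: [0.5386, -0.2461, 0.1333]
eef_rot: [-0.435, -3.106, -0.002]
force: [0.1, 0.5, 0.4]
width: 0.0457
grip_force: 0.0
[(array([248.3726, 110.2397]), array([223, 101,  51,  20, 926], dtype=int32)), (array([249.2385, 176.0865]), array([ 226,  165,   47,   25, 1040], dtype=int32))]
yaw -15.2
top edge [ 0.4648 -0.2266] bottom edge [ 0.4791 -0.2307]
top edge [ 0.5129 -0.2395] bottom edge [ 0.5334 -0.2454]
grip(90mm) [ 0.5593 -0.2523]
now [ 0.5399 -0.2466  0.1351] yaw 164.1 w 0.045 twist -0.7 shift now [-20.4  -0.2 128.1] shift after twist [-20.4  -0.4 128.1] t 55.1
```

```bash
python3 -m jog '[[[-20,-0.4,30],-0.7],[[0,0,30],0],[[0,0,34],0],[[0,0,34],0],[[0,0,0],0],[[0,0,0],0]]'
python3 -m jog '[[[0,0,0],0],[[0,0,0],0],[[0,0,0],0],[[0,0,0],0],[[0,0,0],0]]' -1 20
python3 -m jog '[[[0,0,-4],0],[[0,0,0],0],[[0,0,0],0]]' -0.33
python3 -m jog '[[[0,0,-8],0],[[0.5,0,-8],0],[[0,0,0],0]]' -0.316
python3 -m jog '[[[1,0,-8],0],[[2,0,-8],0],[[3,0,-8],0],[[0,0,0],0]]'
python3 tp.py red
```

```text
time: 55.6
position: [0.5592, -0.2524, 0.0076]
eef_rot: [-0.416, -3.113, -0.0]
force: [0.3, 0.5, 0.8]
width: 0.0454
grip_force: 0.0
time: 56.02
position: [0.5617, -0.2536, 0.0099]
eef_rot: [0.416, 3.107, -0.003]
force: [4.2, 0.1, 5.7]
width: 0.0285
grip_force: 20.1
time: 56.27
position: [0.5581, -0.2523, 0.0111]
eef_rot: [-0.417, -3.112, -0.0]
force: [1.0, 0.5, -1.0]
width: 0.0287
grip_force: 14.7
time: 56.52
position: [0.5587, -0.2526, 0.0288]
eef_rot: [0.417, 3.113, -0.001]
force: [0.3, -0.1, -1.0]
width: 0.0291
grip_force: 7.2
time: 56.85
position: [0.553, -0.2511, 0.0535]
eef_rot: [0.417, 3.111, -0.001]
force: [0.2, -0.5, 0.2]
width: 0.0292
grip_force: 6.6
side (toolx, dz, z, area) [(51, 15, 69, 106), (96, -11, 43, 72)]
  axis from vertical deg -60
scene (toolx, dz, z, area) [(35, 4, 57, 74), (80, -1, 52, 26)]
  axis from vertical deg -84
[ 0.553  -0.2511  0.0535] w 0.0292 grip 6.6
```

```bash
python3 -m jog '[[[6,0,-7.5],0],[[6,0,-7.5],0],[[7.5,0,-6.5],0],[[7.5,0,-6],0],[[0,0,0],0]]'
python3 tp.py red
python3 -m jog '[[[8.5,0,-5],0],[[8.5,0,-5],0],[[9,0,-3.5],0],[[9,0,-3.5],0],[[0,0,0],0]]'
python3 tp.py red
```

```text
time: 57.37
position: [0.525, -0.2433, 0.0802]
eef_rot: [-0.417, -3.113, 0.0]
force: [-0.4, -0.1, -0.9]
width: 0.0291
grip_force: 5.9
side (toolx, dz, z, area) [(42, -1, 79, 137), (75, -43, 37, 52)]
  axis from vertical deg -38
scene (toolx, dz, z, area) [(22, -8, 72, 81)]
[ 0.525  -0.2433  0.0802] w 0.0291 grip 5.9
time: 57.88
position: [0.4911, -0.234, 0.0967]
eef_rot: [-0.417, -3.113, -0.0]
force: [0.0, -0.5, -2.4]
width: 0.0291
grip_force: 4.4
side (toolx, dz, z, area) [(10, -17, 80, 116), (-179, -441, -344, 22)]
  axis from vertical deg 24
scene (toolx, dz, z, area) [(-13, -10, 87, 105)]
[ 0.4911 -0.234   0.0967] w 0.0291 grip 4.4
```

```bash
python3 -m jog '[[[0,0,3],0],[[0,0,3],0],[[0,0,0],0]]'
python3 st.py red
python3 -m jog '[[[0,0,0],0],[[0,0,0],0],[[0,0,0],0],[[0,0,0],0]]' -0.2
python3 st.py red
```

```text
time: 58.23
position: [0.4936, -0.2346, 0.0896]
eef_rot: [0.417, 3.113, 0.0]
force: [-0.8, 1.3, 0.2]
width: 0.0293
grip_force: 4.7
scene [(array([222.8, 135.8]), [214, 130, 17, 12, 104])]
side [(array([346.1, 165.6]), [338, 160, 18, 12, 128]), (array([292.7, 213.2]), [288, 210, 10, 8, 38])]
band [ 0.4907 -0.2336  0.0515] 0.001443962779688386 TCP [ 0.4936 -0.2346  0.0896]
time: 58.67
position: [0.4929, -0.2346, 0.0899]
eef_rot: [-0.417, -3.114, 0.0]
force: [0.3, -0.3, 0.1]
width: 0.0344
grip_force: 0.0
scene [(array([222.7, 136.2]), [215, 131, 16, 12, 103])]
side [(array([345.8, 165.9]), [338, 161, 17, 12, 117]), (array([292.8, 213.1]), [288, 210, 10, 8, 40])]
band [ 0.4915 -0.2338  0.0498] 0.0010799106373615343 TCP [ 0.4929 -0.2346  0.0899]
```

Red stands upright between the pads. I'll regrip lower, firmly, and carry it over.

```bash
python3 -m jog '[[[0,0,0],0],[[0,0,12],0],[[0,0,0],0]]' 0
python3 -m jog '[[[0,0,0],0],[[0,0,0],0],[[0,0,0],0],[[0,0,0],0]]' -1 50
python3 -m jog '[[[0,0,-20],0],[[0,0,-40],0],[[0,0,-40],0],[[0,0,-40],0],[[0,0,0],0]]'
python3 go.py .61 .1486 .23 164
```

```text
time: 59.02
position: [0.4919, -0.2341, 0.0766]
eef_rot: [-0.417, -3.111, -0.001]
force: [-1.3, 0.5, -0.6]
width: 0.0428
grip_force: 0.0
time: 59.35
position: [0.4929, -0.2346, 0.078]
eef_rot: [0.417, 3.114, -0.0]
force: [0.2, 0.2, -2.1]
width: 0.0278
grip_force: 49.3
time: 59.77
position: [0.4969, -0.2366, 0.2266]
eef_rot: [0.415, 3.098, -0.009]
force: [1.7, 0.1, -1.3]
width: 0.0277
grip_force: 49.8
now [ 0.4969 -0.2366  0.2266] yaw 164.7 w 0.028 twist 0.7 shift now [ -7.8 401.3  -4.7] shift after twist [ -2.6 401.4  -4.7] t 59.8
```

```bash
python3 -m jog '[[[-0.7,33.5,0],0.7],[[-0.7,33.5,0],0],[[-0.7,33.5,0],0],[[-0.7,33.5,0],0],[[-0.7,33.5,0],0],[[-0.7,33.5,0],0],[[-0.7,33.5,0],0],[[-0.7,33.5,0],0],[[-0.7,33.5,0],0],[[-0.7,33.5,0],0],[[-0.7,33.5,0],0],[[-0.7,33.5,0],0],[[0,0,0],0],[[0,0,35],0],[[0,0,35],0],[[0,0,30],0],[[0,0,20],0],[[0,0,0],0],[[0,0,0],0]]'
python3 go.py .61 .1486 .083 164
```

```text
time: 61.35
position: [0.6103, 0.1493, 0.0968]
eef_rot: [-0.436, -3.109, 0.002]
force: [0.8, 0.0, -1.2]
width: 0.0277
grip_force: 50.0
now [0.6103 0.1493 0.0968] yaw 164.0 w 0.028 twist 0.0 shift now [ 0.1 -0.7 13.8] shift after twist [ 0.1 -0.7 13.8] t 61.4
```

```bash
python3 -m jog '[[[0,0,6],0],[[0,0,4],0],[[0,0,3],0],[[0,0,0],0],[[0,0,0],0]]'
python3 -m jog '[[[0,0,0],0],[[0,0,0],0],[[0,0,0],0],[[0,0,0],0],[[0,0,-20],0],[[0,0,-40],0],[[0,0,-40],0],[[0,0,-40],0],[[0,0,0],0]]' 0.1
python3 st.py red
python3 go.py .535 -.35 .14 164
```

```text
time: 61.77
position: [0.6113, 0.1498, 0.0853]
eef_rot: [0.436, 3.11, 0.0]
force: [-0.1, -0.5, -1.8]
width: 0.0276
grip_force: 50.0
time: 62.52
position: [0.6153, 0.1507, 0.2346]
eef_rot: [0.434, 3.095, 0.009]
force: [0.7, 0.7, 1.8]
width: 0.0468
grip_force: 0.0
scene [(array([316.6, 223.2]), [307, 216, 20, 14, 122]), (array([290.9, 174.7]), [288, 171, 7, 9, 35])]
side [(array([235.4, 229.9]), [224, 224, 20, 12, 93]), (array([292.5, 213.1]), [288, 210, 9, 8, 36])]
band [0.6096 0.1482 0.0522] 0.007117113783314431 TCP [0.6153 0.1507 0.2346]
now [0.6121 0.15   0.2274] yaw 164.0 w 0.047 twist 0.0 shift now [ -63.  -502.2   86.4] shift after twist [ -63.4 -502.1   86.4] t 62.6
```

Red is standing in the case. Now amber.

```bash
python3 -m jog '[[[-3,-33.5,0],0],[[-3,-33.5,0],0],[[-3,-33.5,0],0],[[-3,-33.5,0],0],[[-3,-33.5,0],0],[[-3,-33.5,0],0],[[-3,-33.5,0],0],[[-3,-33.5,0],0],[[-3,-33.5,0],0],[[-3,-33.5,0],0],[[-3,-33.5,0],0],[[-3,-33.5,0],0],[[-3,-33.5,0],0],[[-3,-33.5,0],0],[[-3,-33.5,0],0],[[0,0,35],0],[[0,0,35],0],[[0,0,15],0],[[0,0,0],0],[[0,0,0],0]]' 0.06
python3 bot.py amber
```

```text
time: 64.28
position: [0.5153, -0.3452, 0.138]
eef_rot: [-0.436, -3.108, -0.003]
force: [0.2, 0.2, 0.3]
width: 0.0452
grip_force: 0.0
[(array([243.6299, 110.1159]), array([220, 101,  49,  20, 897], dtype=int32)), (array([246.6854, 175.001 ]), array([224, 164,  46,  24, 998], dtype=int32))]
yaw -13.5
top edge [ 0.4406 -0.3287] bottom edge [ 0.4552 -0.333 ]
top edge [ 0.4891 -0.3407] bottom edge [ 0.5091 -0.3465]
grip(90mm) [ 0.5358 -0.3516]
now [ 0.5163 -0.3457  0.1398] yaw 164.0 w 0.045 twist -2.5 shift now [-20.5  -0.3 132.8] shift after twist [-20.4  -1.2 132.8] t 64.3
```

```bash
python3 -m jog '[[[-20,-1.2,32],-2.5],[[0,0,32],0],[[0,0,34],0],[[0,0,34],0],[[0,0,0],0],[[0,0,0],0]]'
python3 -m jog '[[[0,0,0],0],[[0,0,0],0],[[0,0,0],0],[[0,0,0],0],[[0,0,0],0]]' -1 20
python3 -m jog '[[[0,0,-4],0],[[0,0,0],0],[[0,0,0],0]]' -0.33
python3 -m jog '[[[0,0,-8],0],[[0.5,0,-8],0],[[0,0,0],0]]' -0.317
python3 -m jog '[[[1,0,-8],0],[[2,0,-8],0],[[3,0,-8],0],[[0,0,0],0]]'
python3 tp.py amber
```

```text
time: 64.83
position: [0.5352, -0.3522, 0.0081]
eef_rot: [-0.367, -3.119, -0.001]
force: [0.3, 0.3, 0.5]
width: 0.0456
grip_force: 0.0
time: 65.25
position: [0.5376, -0.3537, 0.0106]
eef_rot: [0.368, 3.113, -0.005]
force: [4.0, -0.7, 5.0]
width: 0.028
grip_force: 20.1
time: 65.5
position: [0.5345, -0.3521, 0.0117]
eef_rot: [-0.368, -3.119, -0.0]
force: [0.3, -0.5, -0.1]
width: 0.0289
grip_force: 14.3
time: 65.75
position: [0.5348, -0.3525, 0.0293]
eef_rot: [0.368, 3.119, -0.001]
force: [0.2, 0.4, -1.4]
width: 0.0291
grip_force: 7.2
time: 66.08
position: [0.529, -0.3513, 0.0541]
eef_rot: [0.368, 3.118, -0.002]
force: [-0.1, 0.3, -0.6]
width: 0.029
grip_force: 6.5
side (toolx, dz, z, area) [(-168, 102, 156, 289), (-132, 144, 198, 239), (48, 13, 67, 102)]
  axis from vertical deg 41
scene (toolx, dz, z, area) [(34, 6, 60, 80), (82, -11, 43, 31)]
  axis from vertical deg -70
[ 0.529  -0.3513  0.0541] w 0.0290 grip 6.5
```

Same behaviour as red, so the same arc.

```bash
python3 -m jog '[[[6,0,-7.5],0],[[6,0,-7.5],0],[[7.5,0,-6.5],0],[[7.5,0,-6],0],[[0,0,0],0]]'
python3 -m jog '[[[8.5,0,-5],0],[[8.5,0,-5],0],[[9,0,-3.5],0],[[9,0,-3.5],0],[[0,0,0],0]]'
python3 -m jog '[[[0,0,3],0],[[0,0,3],0],[[0,0,0],0]]'
python3 tp.py amber; sed -i 's/tuple(int(max(0,t)) for t in(u-70,v-60,u+70,v+80))/tuple(int(max(0,t)) for t in(u-22,v-22,u+22,v+40))/' st.py; python3 st.py amber
```

```text
time: 66.6
position: [0.5009, -0.3442, 0.0808]
eef_rot: [-0.369, -3.12, 0.0]
force: [-0.3, 0.5, -0.9]
width: 0.0292
grip_force: 5.6
time: 67.02
position: [0.4669, -0.3361, 0.0972]
eef_rot: [-0.369, -3.12, 0.0]
force: [0.3, 0.3, -2.1]
width: 0.0292
grip_force: 3.4
time: 67.27
position: [0.4689, -0.3365, 0.0905]
eef_rot: [0.368, 3.12, -0.0]
force: [0.1, 0.4, 1.9]
width: 0.029
grip_force: 5.4
side (toolx, dz, z, area) [(-185, 109, 200, 210), (-200, 71, 162, 178), (18, -17, 74, 121)]
  axis from vertical deg 22
scene (toolx, dz, z, area) [(-7, -13, 78, 100)]
[ 0.4689 -0.3365  0.0905] w 0.0290 grip 5.4
scene [(array([200.9, 116.4]), [193, 110, 16, 13, 99])]
side [(array([369.8, 150.5]), [362, 145, 18, 12, 120]), (array([364.4, 164.8]), [360, 162, 9, 6, 17])]
band [ 0.4626 -0.3351  0.0532] 0.0020140324225753677 TCP [ 0.469  -0.3366  0.0905]
```

Release, verify, regrip, lift.

```bash
python3 -m jog '[[[0,0,0],0],[[0,0,0],0],[[0,0,0],0],[[0,0,0],0]]' -0.2
python3 st.py amber
```

```text
time: 67.8
position: [0.4684, -0.3364, 0.0901]
eef_rot: [-0.368, -3.12, -0.0]
force: [-0.2, 0.5, -0.2]
width: 0.0343
grip_force: 0.0
scene [(array([201.9, 115.8]), [194, 110, 16, 12, 102])]
side [(array([370.6, 151.9]), [363, 146, 17, 12, 114])]
band [ 0.4582 -0.3342  0.051 ] 0.00043476665702340373 TCP [ 0.4684 -0.3364  0.0901]
```

```bash
python3 -m jog '[[[0,0,0],0],[[8,0,0],0],[[0,0,12],0],[[0,0,0],0]]' 0
python3 -m jog '[[[0,0,0],0],[[0,0,0],0],[[0,0,0],0],[[0,0,0],0]]' -1 50
python3 -m jog '[[[0,0,-20],0],[[0,0,-40],0],[[0,0,-40],0],[[0,0,-40],0],[[0,0,0],0],[[0,0,0],0]]'
python3 go.py .54 .1425 .23 164; python3 st.py amber
```

```text
time: 68.23
position: [0.459, -0.3336, 0.077]
eef_rot: [-0.368, -3.117, -0.003]
force: [-0.4, 0.9, -0.4]
width: 0.0426
grip_force: 0.0
time: 68.57
position: [0.4607, -0.3346, 0.0785]
eef_rot: [0.368, 3.12, -0.0]
force: [0.0, 0.4, -0.9]
width: 0.0275
grip_force: 49.4
time: 69.07
position: [0.4617, -0.3354, 0.2211]
eef_rot: [0.367, 3.115, -0.005]
force: [-0.2, 0.2, -2.8]
width: 0.0278
grip_force: 49.9
now [ 0.4617 -0.3354  0.2211] yaw 166.5 w 0.028 twist 2.5 shift now [ 35.  482.9 -10.3] shift after twist [ 56.4 480.9 -10.3] t 69.1
scene [(array([195.8,  81.7]), [187, 75, 18, 14, 139]), (array([201. ,  96.7]), [196, 94, 10, 6, 18])]
side [(array([382.5, 114.4]), [374, 108, 19, 13, 145]), (array([376.9, 130.7]), [370, 127, 17, 8, 39])]
band [ 0.4587 -0.3355  0.1937] 0.0012181862956733977 TCP [ 0.4617 -0.3354  0.2211]
```

```bash
python3 -m jog '[[[4,34.3,0],2.5],[[4,34.3,0],0],[[4,34.3,0],0],[[4,34.3,0],0],[[4,34.3,0],0],[[4,34.3,0],0],[[4,34.3,0],0],[[4,34.3,0],0],[[4,34.3,0],0],[[4,34.3,0],0],[[4,34.3,0],0],[[4,34.3,0],0],[[4,34.3,0],0],[[4,34.3,0],0],[[0,0,0],0],[[0,0,35],0],[[0,0,30],0],[[0,0,30],0],[[0,0,20],0],[[0,0,0],0]]'
python3 -m jog '[[[0,0,0],0],[[0,0,0],0]]'
python3 go.py .54 .1425 .0835 164
```

```text
time: 70.83
position: [0.5324, 0.1412, 0.0969]
eef_rot: [-0.434, -3.098, 0.009]
force: [-1.7, -0.3, -2.5]
width: 0.0273
grip_force: 50.2
time: 71.0
position: [0.5379, 0.1426, 0.1037]
eef_rot: [0.436, 3.111, 0.0]
force: [0.7, 0.1, -1.3]
width: 0.0276
grip_force: 50.2
now [0.5379 0.1426 0.1037] yaw 164.0 w 0.028 twist 0.0 shift now [-2.1  0.5 20.2] shift after twist [-2.1  0.5 20.2] t 71.0
```

```bash
python3 -m jog '[[[-2,0,8],0],[[0,0,6],0],[[0,0,4],0],[[0,0,1],0],[[0,0,0],0],[[0,0,0],0]]'
python3 -m jog '[[[0,0,0],0],[[0,0,0],0],[[0,0,0],0],[[0,0,0],0],[[0,0,-20],0],[[0,0,-40],0],[[0,0,-40],0],[[0,0,-40],0],[[0,0,0],0],[[0,0,0],0]]' 0.1
sed -i 's/u-22,v-22,u+22,v+40/u-30,v-22,u+30,v+70/' st.py; python3 st.py amber
python3 go.py .535 -.43 .23 164
```

```text
time: 71.5
position: [0.5394, 0.1422, 0.0845]
eef_rot: [0.436, 3.111, -0.0]
force: [-0.8, 0.5, -3.0]
width: 0.0283
grip_force: 50.3
time: 72.33
position: [0.5407, 0.1425, 0.2273]
eef_rot: [0.435, 3.105, 0.004]
force: [-0.1, -0.4, -1.1]
width: 0.0471
grip_force: 0.0
scene [(array([326.6, 201.5]), [318, 195, 19, 14, 124]), (array([356.3, 229.6]), [350, 224, 14, 11, 124])]
side [(array([259.9, 243. ]), [249, 237, 20, 12, 114])]
band [0.5358 0.1411 0.0528] 0.004499286541782789 TCP [0.5407 0.1425 0.2273]
now [0.5386 0.142  0.2236] yaw 164.0 w 0.047 twist 0.0 shift now [-153.7 -551.    -6.2] shift after twist [-154.2 -550.9   -6.2] t 72.4
```

Amber is placed. Now blue.

```bash
python3 -m jog '[[[-8.7,-34.5,0],0],[[-8.7,-34.5,0],0],[[-8.7,-34.5,0],0],[[-8.7,-34.5,0],0],[[-8.7,-34.5,0],0],[[-8.7,-34.5,0],0],[[-8.7,-34.5,0],0],[[-8.7,-34.5,0],0],[[-8.7,-34.5,0],0],[[-8.7,-34.5,0],0],[[-8.7,-34.5,0],0],[[-8.7,-34.5,0],0],[[-8.7,-34.5,0],0],[[-8.7,-34.5,0],0],[[-8.7,-34.5,0],0],[[-8.7,-34.5,0],0],[[0,0,35],-5],[[0,0,35],-4.7],[[0,0,15],0],[[0,0,0],0]]' 0.06
python3 -m jog '[[[0,0,0],0],[[0,0,0],0]]'
python3 bot.py blue
```

```text
time: 74.1
position: [0.5179, -0.4244, 0.1318]
eef_rot: [-0.172, -3.125, -0.014]
force: [-0.4, 0.6, 0.2]
width: 0.0451
grip_force: 0.0
time: 74.27
position: [0.5219, -0.427, 0.1399]
eef_rot: [0.171, 3.136, -0.001]
force: [0.4, 0.1, 0.2]
width: 0.0452
grip_force: 0.0
[(array([234.5065, 106.5676]), array([211,  96,  49,  23, 851], dtype=int32)), (array([243.7351, 171.9452]), array([ 220,  158,   47,   30, 1076], dtype=int32))]
yaw 1.2
top edge [ 0.4402 -0.4301] bottom edge [ 0.4576 -0.4323]
top edge [ 0.4894 -0.4295] bottom edge [ 0.5152 -0.4325]
grip(90mm) [ 0.5382 -0.428 ]
now [ 0.5222 -0.4273  0.1407] yaw 173.8 w 0.045 twist -7.5 shift now [-15.8   1.2 133.8] shift after twist [-15.8  -0.9 133.8] t 74.3
```

```bash
python3 -m jog '[[[-4,0,0],-7],[[0,0,0],0],[[0,0,0],0]]'
python3 bot.py blue
```

```text
time: 74.57
position: [0.526, -0.4275, 0.141]
eef_rot: [-0.017, 3.14, -0.003]
force: [-0.4, 0.1, 0.2]
width: 0.0452
grip_force: 0.0
[(array([246.5974,  99.7285]), array([223,  91,  48,  19, 847], dtype=int32)), (array([247.4127, 166.2009]), array([ 225,  154,   46,   28, 1105], dtype=int32))]
yaw 1.2
top edge [ 0.4408 -0.4313] bottom edge [ 0.455  -0.4311]
top edge [ 0.49 -0.43] bottom edge [ 0.5139 -0.4298]
grip(90mm) [ 0.5388 -0.4292]
now [ 0.5258 -0.4274  0.1406] yaw -179.4 w 0.046 twist -0.6 shift now [-12.8  -1.8 133.7] shift after twist [-12.8  -1.9 133.7] t 74.6
```

```bash
python3 -m jog '[[[-12.5,-1.9,32],-0.5],[[0,0,33],0],[[0,0,34],0],[[0,0,34],0],[[0,0,0],0],[[0,0,0],0]]'
python3 -m jog '[[[0,0,0],0],[[0,0,0],0],[[0,0,0],0],[[0,0,0],0],[[0,0,0],0]]' -1 20
python3 -m jog '[[[0,0,-4],0],[[0,0,0],0],[[0,0,0],0]]' -0.33
python3 -m jog '[[[0,0,-8],0],[[0.5,0,-8],0],[[0,0,0],0]]' -0.317
python3 -m jog '[[[1,0,-8],0],[[2,0,-8],0],[[3,0,-8],0],[[0,0,0],0]]'
python3 tp.py blue
```

```text
time: 75.12
position: [0.5371, -0.4284, 0.0053]
eef_rot: [0.032, -3.139, -0.003]
force: [0.2, -0.9, 0.3]
width: 0.045
grip_force: 0.0
time: 75.53
position: [0.5397, -0.4302, 0.0089]
eef_rot: [-0.034, 3.137, -0.006]
force: [2.4, -0.2, 4.9]
width: 0.0286
grip_force: 21.5
time: 75.78
position: [0.5375, -0.4288, 0.0103]
eef_rot: [0.034, -3.141, -0.001]
force: [0.3, -0.7, -1.2]
width: 0.0287
grip_force: 21.1
time: 76.03
position: [0.538, -0.4296, 0.0282]
eef_rot: [-0.034, 3.14, -0.003]
force: [-0.1, -0.0, -0.4]
width: 0.0289
grip_force: 11.2
time: 76.37
position: [0.5317, -0.43, 0.0529]
eef_rot: [-0.033, 3.139, -0.004]
force: [0.3, 0.2, 0.1]
width: 0.0292
grip_force: 10.5
side (toolx, dz, z, area) [(39, 10, 63, 116), (86, -16, 37, 56)]
  axis from vertical deg -61
scene (toolx, dz, z, area) [(28, 3, 55, 62)]
[ 0.5317 -0.43    0.0529] w 0.0292 grip 10.5
```

```bash
python3 -m jog '[[[6,0,-7.5],0],[[6,0,-7.5],0],[[7.5,0,-6.5],0],[[7.5,0,-6],0],[[0,0,0],0]]' -0.313
python3 tp.py blue
python3 -m jog '[[[8.5,0,-5],0],[[8.5,0,-5],0],[[9,0,-3.5],0],[[9,0,-3.5],0],[[0,0,0],0]]' -0.312
python3 tp.py blue; python3 st.py blue
```

```text
time: 76.88
position: [0.503, -0.4303, 0.0797]
eef_rot: [-0.032, 3.141, -0.002]
force: [0.4, 0.7, -0.4]
width: 0.0298
grip_force: 6.7
side (toolx, dz, z, area) [(29, -5, 75, 126), (61, -51, 28, 39)]
  axis from vertical deg -35
scene (toolx, dz, z, area) [(10, -3, 76, 81), (-91, 264, 344, 21)]
  axis from vertical deg -21
[ 0.503  -0.4303  0.0797] w 0.0298 grip 6.7
time: 77.4
position: [0.4674, -0.4306, 0.0957]
eef_rot: [0.032, -3.141, 0.0]
force: [-0.4, -0.1, -2.0]
width: 0.0292
grip_force: 5.2
side (toolx, dz, z, area) [(7, -16, 80, 121), (6, -77, 18, 25)]
  axis from vertical deg 1
scene (toolx, dz, z, area) [(-17, -4, 91, 113), (-126, 248, 344, 21)]
  axis from vertical deg -23
[ 0.4674 -0.4306  0.0957] w 0.0292 grip 5.2
scene [(array([175. , 103.2]), [167, 96, 16, 14, 117])]
side [(array([381.2, 131.4]), [374, 125, 16, 13, 115]), (array([374.1, 145. ]), [370, 143, 10, 5, 21])]
band [ 0.4686 -0.4287  0.0646] 0.0001056594194665556 TCP [ 0.4688 -0.4306  0.0951]
```

Hanging upright. I'll seat it, release, check.

```bash
python3 -m jog '[[[0,0,3],0],[[0,0,3],0],[[0,0,2],0],[[0,0,0],0]]'
python3 -m jog '[[[0,0,0],0],[[0,0,0],0],[[0,0,0],0],[[0,0,0],0]]' -0.2
python3 st.py blue
```

```text
time: 77.93
position: [0.47, -0.4305, 0.0868]
eef_rot: [-0.034, 3.141, -0.0]
force: [-0.0, 0.9, -0.5]
width: 0.0295
grip_force: 5.3
time: 78.27
position: [0.4693, -0.4305, 0.0869]
eef_rot: [0.034, -3.141, 0.0]
force: [0.4, -0.4, 1.4]
width: 0.0341
grip_force: 0.0
scene [(array([174.6, 106. ]), [167, 100, 16, 12, 112])]
side [(array([380.4, 133.5]), [373, 128, 16, 12, 113]), (array([374.3, 147.1]), [370, 145, 10, 5, 18])]
band [ 0.47   -0.4318  0.0526] 0.0011137707903340933 TCP [ 0.4693 -0.4305  0.0869]
```

```bash
python3 -m jog '[[[0,0,0],0],[[0,0,9],0],[[0,0,0],0]]' 0
python3 -m jog '[[[0,0,0],0],[[0,0,0],0],[[0,0,0],0],[[0,0,0],0]]' -1 50
python3 -m jog '[[[0,0,-20],0],[[0,0,-40],0],[[0,0,-40],0],[[0,0,-40],0],[[0,0,0],0],[[0,0,0],0]]'
python3 go.py .4707 .1364 .23; python3 st.py blue | tail -1
```

```text
time: 78.62
position: [0.4687, -0.4298, 0.0763]
eef_rot: [0.034, -3.14, -0.003]
force: [-1.1, -0.1, -0.8]
width: 0.0429
grip_force: 0.0
time: 78.95
position: [0.4693, -0.4304, 0.0777]
eef_rot: [0.034, -3.141, -0.0]
force: [-0.7, -1.2, -1.7]
width: 0.0277
grip_force: 49.3
time: 79.45
position: [0.4704, -0.4314, 0.2211]
eef_rot: [-0.034, 3.137, -0.007]
force: [-0.0, -0.8, -2.9]
width: 0.0278
grip_force: 49.8
now [ 0.4704 -0.4314  0.2211] yaw -178.8 w 0.028 twist 0.0 shift now [-12.7 567.6 -11.5] shift after twist [-12.7 567.6 -11.5] t 79.5
band [ 0.471  -0.4382  0.1933] 0.004442534563886649 TCP [ 0.4704 -0.4314  0.2211]
```

```bash
python3 -m jog '[[[-0.8,35.4,0],0],[[-0.8,35.4,0],0],[[-0.8,35.4,0],0],[[-0.8,35.4,0],0],[[-0.8,35.4,0],0],[[-0.8,35.4,0],0],[[-0.8,35.4,0],0],[[-0.8,35.4,0],0],[[-0.8,35.4,0],0],[[-0.8,35.4,0],0],[[-0.8,35.4,0],0],[[-0.8,35.4,0],0],[[-0.8,35.4,0],0],[[-0.8,35.4,0],0],[[-0.8,35.4,0],0],[[-0.8,35.4,0],0],[[0,0,0],0],[[0,0,0],0]]'
python3 go.py .4707 .1364 .0835
```

```text
time: 81.05
position: [0.4686, 0.1372, 0.2158]
eef_rot: [0.04, -3.137, 0.002]
force: [-0.0, -1.2, -1.4]
width: 0.0279
grip_force: 50.1
now [0.4686 0.1372 0.2158] yaw -178.5 w 0.028 twist 0.0 shift now [ -2.6  -0.7 132.3] shift after twist [ -2.6  -0.7 132.3] t 81.0
```

```bash
python3 -m jog '[[[-2,0,35],0],[[0,0,35],0],[[0,0,25],0],[[0,0,18],0],[[0,0,10],0],[[0,0,0],0],[[0,0,0],0]]'
python3 go.py .4707 .1364 .0835
```

```text
time: 81.63
position: [0.4719, 0.1353, 0.0947]
eef_rot: [0.032, -3.14, 0.001]
force: [1.3, 0.2, -2.2]
width: 0.0278
grip_force: 50.0
now [0.4719 0.1353 0.0947] yaw -178.8 w 0.028 twist 0.0 shift now [ 1.2  1.1 11.2] shift after twist [ 1.2  1.1 11.2] t 81.6
```

```bash
python3 -m jog '[[[0,0,5],0],[[0,0,4],0],[[0,0,2],0],[[0,0,0],0],[[0,0,0],0]]'
python3 -m jog '[[[0,0,0],0],[[0,0,0],0],[[0,0,0],0],[[0,0,0],0],[[0,0,-20],0],[[0,0,-40],0],[[0,0,-40],0],[[0,0,-40],0],[[0,-35,-30],0],[[0,-35,-30],0],[[0,-35,0],0],[[0,-35,0],0],[[0,-35,0],0],[[0,-35,0],0],[[0,-35,0],0],[[0,-35,0],0],[[0,0,0],0],[[0,0,0],0]]' 0.1
python3 - <<'E'
from m import *
np.set_printoptions(precision=4,suppress=True)
S=get_image("scene");D=get_image("side")
C={"green":((50,120,30),(85,255,255),(.68,.155)),"red":((0,150,30),(5,255,255),(.61,.149)),"amber":((8,130,25),(20,255,255),(.54,.142)),"blue":((100,150,25),(115,255,255),(.471,.136))}
for k,(lo,hi,(x,y)) in C.items():
    r=[]
    for n,im in(("scene",S),("side",D)):
        u,v=map(int,proj(n,[x,y,.065])); r.append(blobs(im,"",lo,hi,(u-18,v-14,u+18,v+14),1,10))
    print(k,[(q[0][0].round(1),q[0][1][4]) if q else None for q in r], tri(ray("scene",*r[0][0][0]),ray("side",*r[1][0][0])) if all(r) else "")
for n,im in(("scene",S),("side",D)): 
    u,v=proj(n,[.516,.02,.06]); print("latch",n,np.round([u,v]),[b[0] for b in blobs(im,"",(0,150,50),(5,255,255),(int(u)-15,int(v)-15,int(u)+15,int(v)+15),1,8)])
a=blobs(S,"",(8,170,60),(18,255,255),(330,210,390,260));b=blobs(D,"",(8,170,60),(18,255,255),(150,180,240,300))
if a and b: print("handle",a[0][0],b[0][0],tri(ray("scene",*a[0][0]),ray("side",*b[0][0])))
for nm,lo,hi,z in(("mat",(100,150,60),(125,255,255),.003),("carton",(60,90,40),(90,255,255),.03)):
    for q in blobs(S,"",lo,hi,(380,190,480,290),2,30):
        k=np.array([onz("scene",*t[::-1],z)[:2]*1000 for t in np.argwhere(q[2])],np.float32); print(nm,q[1],cv2.minAreaRect(k))
E
```

```text
time: 82.05
position: [0.472, 0.1362, 0.0841]
eef_rot: [-0.034, 3.141, 0.0]
force: [0.1, 0.4, -1.3]
width: 0.028
grip_force: 50.0
time: 83.55
position: [0.4776, -0.1384, 0.2779]
eef_rot: [0.029, -3.141, -0.001]
force: [-0.0, 0.1, -1.3]
width: 0.0471
grip_force: 0.0
green [(array([306.3, 243.1]), np.int32(148)), (array([212.9, 217.9]), np.int32(129))] (array([0.6788, 0.1547, 0.0558]), np.float64(0.004613047140017782))
red [(array([316.8, 223. ]), np.int32(122)), (array([235.2, 229.7]), np.int32(95))] (array([0.6097, 0.1488, 0.0535]), np.float64(0.00677259220039584))
amber [(array([326.5, 201.5]), np.int32(124)), (array([260., 243.]), np.int32(113))] (array([0.5358, 0.1408, 0.0525]), np.float64(0.0044402029707214935))
blue [(array([334.5, 183.2]), np.int32(123)), (array([281.3, 252.7]), np.int32(182))] (array([0.4755, 0.1349, 0.0603]), np.float64(0.002410834279945309))
latch scene [292. 176.] [array([290.9706, 174.6176])]
latch side [293. 214.] [array([292.675, 213.15 ])]
handle [357.3731 230.3134] [193.8701 238.1469] (array([0.6261, 0.2616, 0.1423]), np.float64(0.001893806073208942))
mat [ 397  211   66   61 1304] ((470.0210266113281, 430.556884765625), (137.8643798828125, 136.51083374023438), 88.34134674072266)
carton [414 220  25  21 293] ((463.9327392578125, 409.47381591796875), (54.21934127807617, 43.375732421875), 88.6825180053711)
carton [446 235  10  15  66] ((465.052490234375, 476.5567321777344), (11.07498836517334, 42.6124153137207), 88.14797973632812)
```

Everything is in place. The cover's handle, though, triangulates to about 1.44 rad, so I'll push its top edge a bit further with shut fingers.

```bash
python3 -m jog '[[[-9.5,32,0],0],[[-9.5,32,0],0],[[-9.5,32,0],0],[[-9.5,32,0],0],[[-9.5,32,0],0],[[-9.5,32,0],0],[[-9.5,32,0],0],[[-9.5,32,0],0],[[-9.5,32,0],0],[[-9.5,32,0],0],[[0,0,0],0],[[0,0,35],0],[[0,0,35],0],[[0,0,35],0],[[0,0,20],0],[[0,0,0],0],[[0,0,0],0]]' -1
python3 go.py .569 .222 .146
```

```text
time: 85.07
position: [0.5649, 0.1855, 0.1528]
eef_rot: [0.036, -3.14, 0.001]
force: [-0.5, 0.7, 0.4]
width: 0.0002
grip_force: 0.0
now [0.5649 0.1855 0.1528] yaw -178.7 w 0.000 twist 0.0 shift now [-4.9 36.4  6.8] shift after twist [-4.9 36.4  6.8] t 85.1
```

```bash
python3 -m jog '[[[-4,10,3],0],[[0,10,3],0],[[0,10,0],0],[[0,0,0],0]]'
python3 -m jog '[[[0,4,0],0],[[0,4,0],0],[[0,4,0],0],[[0,0,0],0]]'
python3 -m jog '[[[0,4,0],0],[[0,4,0],0],[[0,4,0],0],[[0,0,0],0]]'
cat > hd.py <<'E'
from m import *
np.set_printoptions(precision=4,suppress=True)
S=get_image("scene");D=get_image("side")
a=blobs(S,"",(8,170,60),(18,255,255),(330,210,390,260));b=blobs(D,"",(8,170,60),(18,255,255),(150,180,240,300))
X,e=tri(ray("scene",*a[0][0]),ray("side",*b[0][0])); d=X-np.array([.5744,.1555,0]); cx=d[:2]@[-.087,.996]-.065; cz=X[2]-.024
print(X,e,"cover rad %.2f"%(np.radians(155.9)-np.arctan2(cz,cx)))
E
python3 hd.py
```

```text
time: 85.4
position: [0.5697, 0.2176, 0.1481]
eef_rot: [-0.037, 3.139, 0.003]
force: [0.9, 0.4, -1.0]
width: 0.0002
grip_force: 0.0
time: 85.73
position: [0.5692, 0.2275, 0.1477]
eef_rot: [-0.034, 3.14, 0.001]
force: [-0.2, -0.0, 2.8]
width: 0.0001
grip_force: 1.8
time: 86.07
position: [0.5688, 0.2398, 0.1471]
eef_rot: [-0.034, 3.141, 0.001]
force: [-0.1, -0.1, 2.1]
width: -0.0002
grip_force: 1.3
[0.6251 0.2721 0.138 ] 0.004306520344275748 cover rad 1.54
```

```bash
python3 -m jog '[[[0,4,0],0],[[0,3,0],0],[[0,0,0],0]]'
python3 hd.py
python3 -m jog '[[[0,-25,0],0],[[0,-30,0],0],[[0,0,-35],0],[[0,0,-35],0],[[0,0,-35],0],[[0,-35,0],0],[[0,-35,0],0],[[0,-35,0],0],[[0,-35,0],0],[[0,-35,0],0],[[0,-35,0],0],[[0,-35,0],0],[[0,0,0],0],[[0,0,0],0],[[0,0,0],0]]'
python3 hd.py
python3 - <<'E'
from m import *
S=get_image("scene");D=get_image("side")
C={"green":((50,120,30),(85,255,255),(.68,.155)),"red":((0,150,30),(5,255,255),(.61,.149)),"amber":((8,130,25),(20,255,255),(.54,.142)),"blue":((100,150,25),(115,255,255),(.471,.136))}
for k,(lo,hi,(x,y)) in C.items():
    r=[]
    for n,im in(("scene",S),("side",D)):
        u,v=map(int,proj(n,[x,y,.065])); r.append(blobs(im,"",lo,hi,(u-18,v-14,u+18,v+14),1,10))
    print(k,tri(ray("scene",*r[0][0][0]),ray("side",*r[1][0][0]))[0].round(3) if all(r) else r)
for q in blobs(S,"",(60,90,40),(90,255,255),(380,190,480,290),2,30): print("carton",q[0])
E
```

```text
time: 86.42
position: [0.5685, 0.2464, 0.147]
eef_rot: [0.034, -3.141, -0.0]
force: [0.0, 0.7, 2.2]
width: -0.0003
grip_force: 1.1
[0.6251 0.2743 0.1368] 0.007843510718341405 cover rad 1.56
time: 87.77
position: [0.5749, -0.0536, 0.2517]
eef_rot: [0.033, -3.141, -0.001]
force: [0.3, 0.0, 0.1]
width: -0.0
grip_force: 0.0
[0.6251 0.2716 0.1388] 0.0019133086078158123 cover rad 1.53
green [0.679 0.156 0.054]
red [0.611 0.151 0.052]
amber [0.536 0.142 0.051]
blue [0.475 0.136 0.058]
carton [426.21088435 230.1122449 ]
carton [450.18181818 241.86363636]
```

The cover is at about 1.53 rad and the bottles stand. The carton is still on the mat and the latch was last seen open. Handing in.

```bash
python3 -c "
from station import *
print(hand_in())"
```

```text
the job is handed in; nothing more can be done
None
```

I handed the job in at about 88 s; no verdict came back. By my last camera measurements the latch is open, the cover stands at about 1.53 rad, the green carton lies flat on the middle of the mat, and all four bottles stand cap up in the case. Along the way the latch sprang back shut twice before it flipped, and the green bottle slipped once and landed about 5 cm from the jar. I saw nothing touch the bowl, jar or tins, but I did not re-measure them at the end.

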